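# Reload the analyser's reagent bay

## Task

Draw the amber splash guard straight up out of its slot in front of the reagent bay and hang it by its hook over the bar of the parking rail, then put every empty (black-capped) bottle from the bay into the yellow tray. Next load the brown bottles that are there, one at a time in the order red cap to pocket 1, yellow to 2, green to 3, blue to 4 (a missing bottle's pocket stays empty), each standing upright on its pocket's floor, and only when all are in press the green start button fully down and let go. Never drop or tip over the guard, and leave the orange tip box and the wash bottle where they stand.

Things in the scene. Friction and masses are not known exactly. Their poses are not given: they have to be found in the camera images.
- bay: reagent bay, fixed: white deck 170 x 410 mm (x=-78 to 92, y), 20 mm high. Row of 4 blue square pockets along y, 58 mm inside, pitch 68 mm, wall tops z=50, floors z=25 mm; 1 to 4 black dots on the +x side number them, pocket 1 at the +y end. On the -x side, 78 mm from the pocket centres, a black holder, slot 9 x 165 mm centred on the row, z=20 to 60 mm. Green button at the -y end
- pocket1 (a point): centre of the floor of pocket 1 (1 dot); axes as the bay's
- pocket2 (a point): centre of the floor of pocket 2 (2 dots); axes as the bay's
- pocket3 (a point): centre of the floor of pocket 3 (3 dots); axes as the bay's
- pocket4 (a point): centre of the floor of pocket 4 (4 dots); axes as the bay's
- start (a joint): travel of the green start button, 0 = up, 0.006 m = fully down; it springs back; fully down takes 5 N
- start_top (a point): centre of the top face of the green start button (34 mm diameter), which is pressed straight down
- guard: amber panel 6 x 155 x 110 mm (x, y, z), 0.22 kg; origin under its centre. From its top a steel strip (z=110 to 115) runs 35 mm to -x, then a lip turns down to z=80: a downward-open hook, 28 mm inside (x=-31 to -3). On the strip a red grip tab 8 mm thick (x), 60 wide (y), z=115 to 155, centred at x=-17, y=0. Starts with its foot 40 mm deep in the bay's slot; hung, it leans up to 15 degrees
- hook (a point): on the guard: middle of the underside of the hook's top strip (guard x=-17, y=0, z=110 mm), which rests on the bar when hung
- rail: parking rail, fixed: a round steel bar 14 mm diameter along its y axis, centre 150 mm above the table, between two posts 18 mm in diameter, 158 mm tall, 270 mm apart (their feet 110 x 35 x 10 mm); origin on the table under the bar's middle
- bar (a point): centre of the rail's bar, half way along; y along the bar
- tray: yellow waste tray, 180 x 200 mm (its x, y), 40 mm high, walls and floor 5 mm thick, open on top, too heavy to shift easily; origin under its centre
- red: upright round brown reagent bottle with a paper label band and a red cap: body 50 mm diameter and 60 mm tall, cap 40 mm diameter on top, 78 mm overall, weighted foot, about 0.13 kg; origin at the centre of its underside, z up along its axis. Starts standing on the table; may be absent (None). It belongs in pocket 1.
- yellow: upright round brown reagent bottle with a paper label band and a yellow cap: body 50 mm diameter and 60 mm tall, cap 40 mm diameter on top, 78 mm overall, weighted foot, about 0.13 kg; origin at the centre of its underside, z up along its axis. Starts standing on the table; may be absent (None). It belongs in pocket 2.
- green: upright round brown reagent bottle with a paper label band and a green cap: body 50 mm diameter and 60 mm tall, cap 40 mm diameter on top, 78 mm overall, weighted foot, about 0.13 kg; origin at the centre of its underside, z up along its axis. Starts standing on the table; may be absent (None). It belongs in pocket 3.
- blue: upright round brown reagent bottle with a paper label band and a blue cap: body 50 mm diameter and 60 mm tall, cap 40 mm diameter on top, 78 mm overall, weighted foot, about 0.13 kg; origin at the centre of its underside, z up along its axis. Starts standing on the table; may be absent (None). It belongs in pocket 4.
- empty1: empty bottle, pale grey with a black cap, same shape and size as the brown ones, 0.06 kg; origin at the centre of its underside. If present (else None) it starts standing in pocket 1
- empty2: empty bottle, pale grey with a black cap, same shape and size as the brown ones, 0.06 kg; origin at the centre of its underside. If present (else None) it starts standing in pocket 2
- empty3: empty bottle, pale grey with a black cap, same shape and size as the brown ones, 0.06 kg; origin at the centre of its underside. If present (else None) it starts standing in pocket 3
- empty4: empty bottle, pale grey with a black cap, same shape and size as the brown ones, 0.06 kg; origin at the centre of its underside. If present (else None) it starts standing in pocket 4
- tipbox: bystander: orange box 85 x 120 x 60 mm, origin under its centre
- wash: bystander: white wash bottle with red cap, 68 mm diameter, 160 mm tall, origin under its centre

How it is judged (in metres and radians):
On the way, in this order (a step that is already met when the one before it is completed fails the run):
1. the splash guard hangs over the bar of the parking rail, released (x of hook in the frame of bar between -0.016 and 0.016 m and z of hook in the frame of bar between 0 and 0.014 m and y of hook in the frame of bar between -0.065 and 0.065 m and angle between the y axis of guard and the y axis of rail, either way round below 0.2 rad and angle between guard's own z axis and vertical below 0.5 rad and contact force between guard and rail above 0.5 N and contact force between guard and the fingers below 0.1 N), for 0.3 s.
2. every empty bottle is in the yellow tray (x of empty1 in the frame of tray between -0.085 and 0.085 m and y of empty1 in the frame of tray between -0.095 and 0.095 m and z of each of empty1, empty2, empty3, empty4 in the frame of tray below 0.04 m and contact force between each of empty1, empty2, empty3, empty4 and the fingers below 0.1 N and x of empty2 in the frame of tray between -0.085 and 0.085 m and y of empty2 in the frame of tray between -0.095 and 0.095 m and x of empty3 in the frame of tray between -0.085 and 0.085 m and y of empty3 in the frame of tray between -0.095 and 0.095 m and x of empty4 in the frame of tray between -0.085 and 0.085 m and y of empty4 in the frame of tray between -0.095 and 0.095 m), for 0.2 s.
3. the red-capped bottle stands released in pocket 1 (horizontal distance between red and pocket1 below 0.012 m and z of red in the frame of pocket1 below 0.006 m and angle between red's own z axis and vertical below 0.15 rad and linear speed of red below 0.03 m/s and contact force between red and the fingers below 0.1 N), for 0.2 s.
4. the yellow-capped bottle stands released in pocket 2 (horizontal distance between yellow and pocket2 below 0.012 m and z of yellow in the frame of pocket2 below 0.006 m and angle between yellow's own z axis and vertical below 0.15 rad and linear speed of yellow below 0.03 m/s and contact force between yellow and the fingers below 0.1 N), for 0.2 s.
5. the green-capped bottle stands released in pocket 3 (horizontal distance between green and pocket3 below 0.012 m and z of green in the frame of pocket3 below 0.006 m and angle between green's own z axis and vertical below 0.15 rad and linear speed of green below 0.03 m/s and contact force between green and the fingers below 0.1 N), for 0.2 s.
6. the blue-capped bottle stands released in pocket 4 (horizontal distance between blue and pocket4 below 0.012 m and z of blue in the frame of pocket4 below 0.006 m and angle between blue's own z axis and vertical below 0.15 rad and linear speed of blue below 0.03 m/s and contact force between blue and the fingers below 0.1 N), for 0.2 s.
7. the start button is pressed home (value of joint start above 0.0045 m), for 0.05 s.
At the end, for the whole second after the job is handed in: Guard at rest on the bar (hook within 16 mm across, 65 mm along, parallel to 0.2 rad, lean under 0.5 rad); every empty inside the tray, below its rim; every brown bottle still in its own pocket, within 12 mm of its centre, 6 mm of its floor, tilt under 0.15 rad; button released (all of step 1 and all of step 2 and all of step 3 and all of step 4 and all of step 5 and all of step 6 and value of joint start below 0.002 m and linear speed of guard below 0.05 m/s); the robot touches nothing.
It fails at once if a bystander (tip box, wash bottle) is moved by more than 40 mm (distance of any of tipbox, wash from where it was at the start of the episode above 0.04 m).
It fails at once if the guard is dropped or tipped over (angle between guard's own z axis and vertical above 0.9 rad or height (world z) of guard below 0.008 m).
Of red, yellow, green, blue only 3 to 4 are there at a start; the rules pass over those that are not, and their reading is None.
Of empty1, empty2, empty3, empty4 only 1 to 3 are there at a start; the rules pass over those that are not, and their reading is None.
At some moment in a run one of red, yellow, green, blue may be knocked a few centimetres aside while the robot is not near it.
It also fails if it takes over 210 s, if anything falls off the work surface, if the arm or the gripper's body presses on something with over 40 N, if the wrist force passes 120 N, or if a joint passes its speed limit or range.

## Robot

A 6-joint arm with a two-finger parallel gripper is mounted at the origin on the work surface. World frame = base frame: x ahead of the robot, y to its left, z up, the work surface at z = 0. Lengths are in mm, angles in degrees, forces in N, time in s.
With the tool pointing down it reaches from about 350 to 850 mm from the base axis. Payload 8.1 kg.
Tool frame: the origin (TCP) lies on the centre line of the jaws, within the pads' length; the fingertips stand 14 mm ahead of it and the grasp point (between the pads) lies 5 mm behind it; z points along the fingers, y is the line along which they close (so a half turn about z gives the same grasp; the last joint's range is limited). The gripper opens to 85 mm and grips with 20 to 120 N. Pads are 22 mm wide; open, the fingers measure 114 mm over their backs; the gripper's body (76 mm by 85 mm) begins 54 mm behind the grasp point. The pads swing forward as they close: fully open they stand 13 mm farther back than shut.
Start: joints at [-77.716, 7.471, 85.268, -0, 87.261, -4.893], TCP at [177.218, -573.236, 245.292] pointing down, gripper open.
Joint ranges: [-169.43, 169.43], [-51.17, 129.36], [1.28, 143.12], [-76.62, 256.62], [0, 156.53], [-152.29, 152.29]. Speed limits (degrees/s): [136.94, 136.94, 159.86, 180, 180, 180].

## Interface

Orientations are given as [roll, pitch, yaw] about the fixed x, y, z axes, in that order (R = Rz(yaw) Ry(pitch) Rx(roll)).
In Python, from bench import sense, snapshot, camera_info, hand_in gives the robot as it stands. The module is installed in compiled form; this text tells all that it offers.
- The arm moves only by the tool apply_moves, never from a script. Its argument "deltas" is a list of rows, each a list of 7 numbers: the shift along the tool's x, y, z scaled (see below), then the turn, a rotation vector about the tool's x, y, z scaled (see below), then the opening, from 0 (shut) to 1 (fully open). In form: [[dx, dy, dz, ax, ay, az, claw], ...]. A call has 1 to 8 rows; each row shifts and turns the commanded pose from where the row before left it, along the tool's axes as they then stand; what a row does not reach is not made up. The controller multiplies each number of a shift by 0.03 m and each number of a turn by 0.08 rad. A row lasts 1/8 s, in which the tool goes at most 62.5 mm and 10.7 degrees, less where a joint would pass 70% of its speed; a pose out of reach is approached as far as the arm can. A call with a number of a shift or a turn outside -1 to 1 is refused whole. A call with a gripper value outside its range is refused whole. The fingers move at their own pace and stop on an object; "grip_force" is the grip in N (left out, the last holds). Time passes only in rows, so rows that do not move let the fingers close. It gives the time, the measured TCP pose, the force, the opening and the grip force at its end, in the units of the state.
- sense(): the state, without advancing time (a new reading comes with each control period).
- snapshot(name): name is "scene" or "top" or "wrist"; returns the picture (400x640x3 uint8, red, green, blue); there is no depth.
- camera_info(name): a dict with "vertical_fov" (degrees; the focal length in pixels is half the picture's height over the tangent of half this angle, whatever the lens; pixels are square), "cx", "cy" (the principal point, pixels), "origin" and "rotation" of the camera in the world; the wrist camera has in their place "tool_from_camera" (4x4, takes a point from camera to tool coordinates, whose origin is the TCP and whose axes are the flange's). Camera axes: x right, y up, looking along -z (the intrinsics and any distortion apply to the point x, -y, -z); pixel columns grow to the right and rows downward; lengths in mm; the calibration is good to about 2 mm. A picture is of the moment at which its call begins: read the wrist's pose just before it. camera_info takes no time and is no camera call.
- hand_in(): hands the job in; it is judged then, once.
The state is a dict: "time": time; "joint_pos": joint angles; "qd": joint speeds; "joint_efforts": joint torques, N m; "tool_pos": TCP position; "tcp_rot": TCP orientation; "ft_force": force on the tool from outside, world axes, zero at the start; "wrist_torque": the same for the moment, N m; "finger_gap": finger opening in mm; "grip_force": force on a finger pad.
Only numpy, scipy, OpenCV 4.12 (cv2) and the standard library are available. Lean on these libraries where they do the work, as an engineer would, in place of code of your own. Each camera call takes 0.05 s, during which the arm holds its last target. There are 200 camera calls.

## Working session

There is one attempt and no reset: what is moved stays moved. The work goes in short steps, Python scripts to look and compute and a tool call to move; the robot and the scene stay as the last step left them, time stands still between calls to the robot, and variables do not carry over. Pictures are saved under pics/ and viewed, at most 16 in all, crops included, and the job is handed in when it is done.

Besides the shell and the picture viewer there is one more tool, called after "Emit:" as name(argument=value, ...), one argument or row to a line, values as JSON. apply_moves: Moves the arm, as the interface text tells. Its arguments: {"type":"object","properties":{"deltas":{"type":"array"},"grip_force":{"type":"number"}},"required":["deltas"]}

```bash
mkdir -p pics; python3 - <<'E'
from bench import *
import cv2,json
for n in ("scene","top"):
    cv2.imwrite(f"pics/{n}0.png",snapshot(n)[:,:,::-1])
for n in ("scene","top","wrist"): print(n,camera_info(n))
print(sense())
E
```

```text
scene {'vertical_fov': 52.73553575081273, 'cx': 328.84192108440845, 'cy': 193.14201468428294, 'origin': array([1137.93985434,  130.2834861 , 1177.13885302]), 'rotation': array([28.66473328,  0.32385801, 96.86963688])}
top {'vertical_fov': 52.497821716251494, 'cx': 316.54010730142426, 'cy': 200.626303421335, 'origin': array([ 345.78907249,   30.62931227, 1090.0414201 ]), 'rotation': array([ 10.77736492,   1.57812278, -88.62600421])}
wrist {'vertical_fov': 60.071500596337444, 'cx': 318.11056701021516, 'cy': 194.85712654490897, 'tool_from_camera': array([[-5.07046594e-04,  9.50932665e-01,  3.09397495e-01,
         8.03660885e+01],
       [ 9.99999830e-01,  3.92702105e-04,  4.31849807e-04,
         1.10506038e+00],
       [ 2.89159041e-04,  3.09397661e-01, -9.50932702e-01,
        -1.27647540e+02],
       [ 0.00000000e+00,  0.00000000e+00,  0.00000000e+00,
         1.00000000e+00]])}
{'time': 0.1, 'joint_pos': array([-7.77166030e+01,  7.51108800e+00,  8.53239247e+01, -9.77542424e-04,
        8.72619208e+01, -4.89275412e+00]), 'qd': array([ 0.02538365, -0.05287863, -0.25316321,  0.08378704, -0.07265405,
       -0.07355633]), 'joint_efforts': array([ 1.26975552e-03, -5.70951033e+01, -5.01941586e+01, -4.93199491e-05,
        8.13079620e-03,  3.10119231e-05]), 'tool_pos': array([ 177.10247262, -572.76458202,  244.33763313]), 'tcp_rot': array([-1.79903336e+02, -7.29475629e-03,  1.71761925e+01]), 'ft_force': array([ 0.83525064,  0.23651112, -0.85418051]), 'wrist_torque': array([-0.02885035,  0.01781944,  0.01045457]), 'grip_force': 0.0, 'finger_gap': 85.6503852307784}
```

View pics/top0.png

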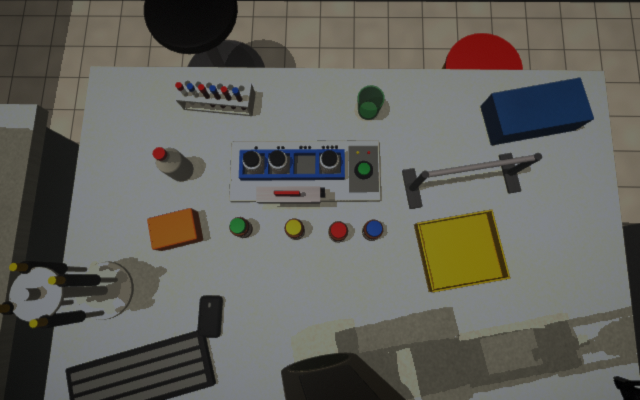

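View pics/scene0.png

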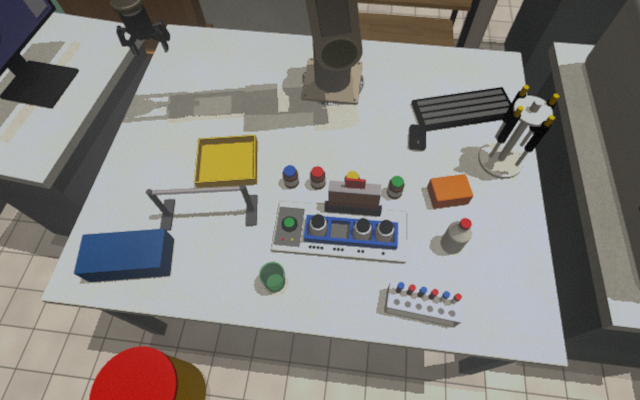

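Both views show a bay with empties in pockets 1, 2 and 4 (top view: px 252, 278 and 330, row ~161). All four brown bottles stand in front of it: green 240,227; yellow 294,228; red 339,231; blue 374,229. The tray is at 462,250 and the rail bar runs 427,174 to 538,157. The guard tab is at 287,193.

```bash
cat > h.py <<'E'
import numpy as np, cv2
from bench import *
from scipy.spatial.transform import Rotation as R
def eul(a): return R.from_euler('xyz',a,degrees=True).as_matrix()
def cam(n):
    c=camera_info(n); f=200/np.tan(np.radians(c['vertical_fov']/2))
    if n=='wrist':
        s=sense(); T=np.eye(4); T[:3,:3]=eul(s['tcp_rot']); T[:3,3]=s['tool_pos']
        M=T@c['tool_from_camera']; Rm,o=M[:3,:3],M[:3,3]
    else: Rm,o=eul(c['rotation']),np.array(c['origin'])
    return Rm,o,f,c['cx'],c['cy']
def ray(C,u,v):
    Rm,o,f,cx,cy=C; d=Rm@np.array([(u-cx)/f,-(v-cy)/f,-1]); return o,d/np.linalg.norm(d)
def hit(C,u,v,z):
    o,d=ray(C,u,v); return o+d*(z-o[2])/d[2]
def tri(C1,p1,C2,p2):
    o1,d1=ray(C1,*p1); o2,d2=ray(C2,*p2)
    t=np.linalg.lstsq(np.c_[d1,-d2],o2-o1,rcond=None)[0]
    a,b=o1+t[0]*d1,o2+t[1]*d2; return (a+b)/2,np.linalg.norm(a-b)
def px(C,P):
    Rm,o,f,cx,cy=C; q=Rm.T@(np.array(P)-o); return np.array([cx-f*q[0]/q[2],cy+f*q[1]/q[2]])
HS={'red':(170,8),'orange':(8,18),'yellow':(22,34),'green':(50,85),'blue':(105,125)}
def blobs(img,c,smin=120,vmin=60,amin=25):
    h=cv2.cvtColor(img,cv2.COLOR_RGB2HSV).astype(int); a,b=HS[c]; H=h[...,0]
    m=((H>=a)&(H<=b)) if a<b else ((H>=a)|(H<=b))
    m=(m&(h[...,1]>smin)&(h[...,2]>vmin)).astype(np.uint8)
    n,l,s,ce=cv2.connectedComponentsWithStats(m)
    return [(ce[i].round(1),s[i],(l==i)) for i in range(1,n) if s[i][4]>=amin]
def black(img,vmax,amin,amax,box):
    g=img.max(2); m=(g<vmax).astype(np.uint8); z=np.zeros_like(m); x0,y0,x1,y1=box; z[y0:y1,x0:x1]=m[y0:y1,x0:x1]
    n,l,s,ce=cv2.connectedComponentsWithStats(z)
    return [(ce[i].round(1),s[i]) for i in range(1,n) if amin<=s[i][4]<=amax]
E
python3 - <<'E'
from h import *
for n in ("top","scene"):
    im=cv2.imread(f"pics/{n}0.png")[:,:,::-1]; C=cam(n); print(n)
    for c in HS:
        for ce,s,m in blobs(im,c):
            if s[4]<6000: print(c,ce,s,hit(C,*ce,75).round(0)[:2])
E
```

```text
top
red [483.2  53.5] [ 445   33   78   37 2248] [ 952. -378.]
red [178.2  84.7] [175  82   7   7  33] [853. 448.]
red [200.6  86.7] [198  84   7   7  35] [847. 386.]
red [223.4  88.8] [221  86   6   7  32] [842. 323.]
red [158.6 152.9] [153 147  12  13 118] [659. 483.]
red [286.2 192.5] [274 191  26   4 100] [558. 142.]
red [337.9 230.3] [330 222  17  18 241] [464.   8.]
orange [171.8 228.7] [ 147  208   50   42 1489] [459. 429.]
yellow [460.4 250.9] [ 417  210   93   82 5287] [ 419. -295.]
yellow [293.3 227. ] [286 220  16  15 194] [470. 120.]
yellow [ 12.5 266.5] [  9 263   8   8  56] [355. 827.]
yellow [ 51.7 280. ] [ 48 277   8   7  51] [324. 721.]
yellow [ 33.  323.1] [ 29 319   9   9  62] [219. 752.]
green [367.7 109.6] [360 102  17  16 198] [787. -67.]
green [363.6 168.2] [358 163  12  12 111] [626. -56.]
green [237.  225.2] [230 218  15  15 177] [471. 263.]
blue [541.9 106.2] [ 492   78  101   57 3872] [ 802. -522.]
blue [189.4  85.8] [187  83   6   7  30] [850. 417.]
blue [211.9  87.9] [209  85   7   7  32] [844. 354.]
blue [234.9  90.1] [232  87   7   7  31] [838. 291.]
bl
[... 672 characters left out ...]
 98.1] [549  93  11  12  63] [ 64. 802.]
yellow [518.5 110.3] [514 106   9  10  42] [136. 671.]
yellow [550.2 119.4] [545 115  11  11  56] [164. 775.]
yellow [226.6 161.4] [ 195  135   62   49 2152] [ 462. -293.]
yellow [352.2 174.8] [346 172  13   6  62] [466. 118.]
green [397.1 181. ] [392 177  11   9  86] [472. 261.]
green [288.6 221.9] [284 218  10   9  71] [652. -56.]
blue [289.2 170.5] [284 166  11  10  92] [473. -84.]
blue [350.3 232.2] [304 215  94  32 733] [664. 131.]
blue [119.9 251.3] [  75  229   89   45 3191] [ 801. -526.]
blue [400.6 285.3] [398 283   6   6  27] [806. 284.]
blue [423.3 289.6] [421 287   6   6  27] [810. 346.]
blue [446.3 294.4] [444 292   6   6  27] [816. 409.]
```

```bash
python3 - <<'E'
from h import *
D={n:(cv2.imread(f"pics/{n}0.png")[:,:,::-1],cam(n)) for n in ("top","scene")}
im,C=D['top']; im2,C2=D['scene']
b=[x for x in blobs(im,'blue',100,50) if 1000<x[1][4]<2500][0]
pts=cv2.boxPoints(cv2.minAreaRect(np.argwhere(b[2])[:,::-1].astype(np.float32)))
w=np.array([hit(C,*p,50)[:2] for p in pts]); print('pockets',w.round(0).tolist(),w.mean(0))
for s in range(2):
    d=w[s+1]-w[s]; print(np.linalg.norm(d),np.degrees(np.arctan2(d[1],d[0])))
for nm,a,b2 in [('tab',(286.2,192.5),(354.8,179.7)),('btn',(363.6,168.2),(288.6,221.9)),('red',(337.9,230.3),(317.1,171.5)),('green',(237,225.2),(397.1,181)),('blue',(373.8,228),(289.2,170.5))]:
    print(nm,tri(C,a,C2,b2))
print('tab175',hit(C,286.2,192.5,175)); print('btn',hit(C,363.6,168.2,30))
for x in black(im,70,60,3000,(395,140,560,215)): print('foot',x, hit(C,*x[0],10))
for x in black(im2,70,60,3000,(130,170,270,240)): print('foot2',x, hit(C2,*x[0],10))
b=[x for x in blobs(im,'yellow') if x[1][4]>5000][0]
pts=cv2.boxPoints(cv2.minAreaRect(np.argwhere(b[2])[:,::-1].astype(np.float32)))
w=np.array([hit(C,*p,35)[:2] for p in pts]); print('tray',w.round(0).tolist(),w.mean(0))
crop=cv2.resize(im[130:220,390:560],None,fx=4,fy=4,interpolation=3); 
crop2=cv2.resize(im2[160:240,130:280],(680,360),interpolation=3)
cv2.imwrite('pics/rail.png',np.vstack([crop[:300],crop2[:300]])[:,:,::-1])
E
```

```text
pockets [[681.0, 276.0], [685.0, -6.0], [605.0, -7.0], [600.0, 271.0]] [642.70211051 133.64505595]
282.12465628748834 -89.1396495259484
79.69608011482823 -179.35030380067067
tab (array([538.53145352, 129.67140475, 169.42043519]), np.float64(3.098707984626384))
btn (array([635.98792101, -60.72499309,  38.64676135]), np.float64(2.9378987590473375))
red (array([464.13604661,   6.24261233,  71.67347587]), np.float64(2.9458713140318302))
green (array([471.39238301, 262.24592403,  74.65643052]), np.float64(2.125069686913408))
blue (array([471.64851176, -83.53816095,  72.86179193]), np.float64(2.5919354803689316))
tab175 [537.17810127 130.60506638 175.        ]
btn [638.15672372 -60.00048523  30.        ]
foot (array([500.4, 141.4]), array([490, 140,  30,   6,  89], dtype=int32)) [ 726.12029426 -437.04924764   10.        ]
foot (array([505.4, 156.4]), array([499, 153,  14,   7,  72], dtype=int32)) [ 683.35400453 -447.97796328   10.        ]
foot (array([515.8, 173.1]), array([501, 153,  41,  40, 564], dtype=int32)) [ 636.70047184 -472.87869451   10.        ]
foot (array([413.4, 186.6]), array([402, 169,  27,  40, 608], dtype=int32)) [ 594.30821279 -196.4557899    10.        ]
foot2 (array([247.6, 200.1]), array([242, 188,  12,  23, 106], dtype=int32)) [ 561.95397078 -213.36376393   10.        ]
foot2 (array([160.6, 205.7]), array([149, 194,  24,  23, 140], dtype=int32)) [ 615.15865059 -490.14431661   10.        ]
tray [[492.0, -196.0], [536.0, -405.0], [356.0, -427.0], [315.0, -225.0]] [ 424.77500889 -313.65466501]
```

View pics/rail.png

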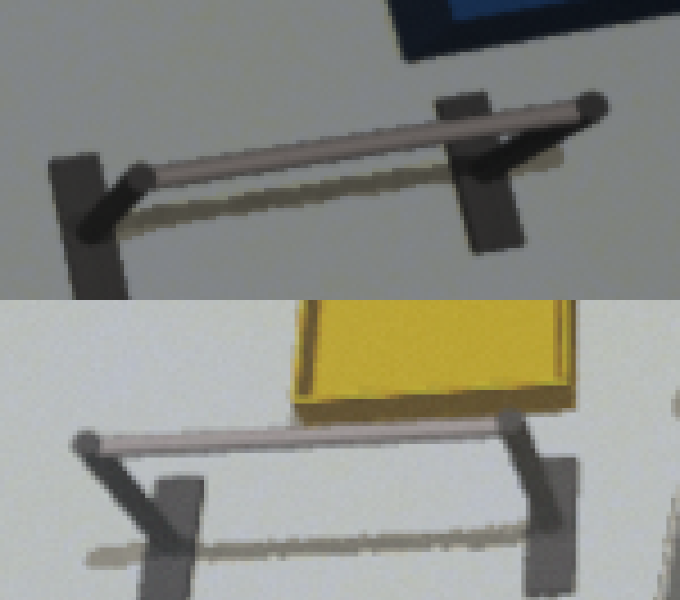

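```bash
python3 - <<'E'
from h import *
C,C2=cam('top'),cam('scene')
a,b=(426.2,174.3),(538,156.3); a2,b2=(242.7,186.9),(149,191.8)
A,B=hit(C,*a,158),hit(C,*b,158); print(A,B,tri(C,a,C2,a2),tri(C,b,C2,b2)); A2,B2=hit(C2,*a2,158),hit(C2,*b2,158)
print(A2,B2)
for P,Q in((A,B),(A2,B2)): d=P-Q; print((P+Q)/2,np.linalg.norm(d),np.degrees(np.arctan2(-d[0],d[1])))
E
```

```text
[ 590.43563355 -195.8460985   158.        ] [ 638.52018086 -458.13305868  158.        ] (array([ 591.52430963, -195.92349631,  153.21658428]), np.float64(2.1176475469090468)) (array([ 639.88202743, -460.85865109,  154.05113271]), np.float64(1.1620072503837613))
[ 594.12682575 -193.29950377  158.        ] [ 641.70390068 -459.24422543  158.        ]
[ 614.4779072  -326.98957859  158.        ] 266.65815789072946 10.388562909384925
[ 617.91536322 -326.2718646   158.        ] 270.1669355034002 10.142823640759131
```

Emit:
apply_moves(
  deltas=[
    [0,0,-0.2,0,0,-1,1],
    [0,0,-0.2,0,0,-1,1],
    [0,0,-0.2,0,0,-1,1],
    [0,0,-0.2,0,0,-1,1],
    [0,0,-0.2,0,0,-1,1],
    [0,0,-0.2,0,0,-1,1],
    [0,0,-0.2,0,0,-1,1],
    [0,0,0,0,0,-1,1],
  ],
)

```text
time: 1.1
tool_pos: [177.2, -573.3, 287.4]
tcp_rot: [180.0, -0.0, 54.0]
ft_force: [0.6, 0.0, -0.2]
finger_gap: 85.4
grip_force: 0.0
```

Emit:
apply_moves(
  deltas=[
    [0,0,0,0,0,-1,1],
    [0,0,0,0,0,-1,1],
    [0,0,0,0,0,-1,1],
    [0,0,0,0,0,-1,1],
    [0,0,0,0,0,-1,1],
    [0,0,0,0,0,-1,1],
    [0,0,0,0,0,-1,1],
    [0,0,0,0,0,-0.9,1],
  ],
)

```text
time: 2.1
tool_pos: [177.2, -573.0, 286.6]
tcp_rot: [-180.0, -0.1, 90.2]
ft_force: [0.4, -0.8, -0.0]
finger_gap: 85.5
grip_force: 0.0
```

Emit:
apply_moves(
  deltas=[
    [0.98,0.5,0,0,0,0,1],
    [0.98,0.5,0,0,0,0,1],
    [0.98,0.5,0,0,0,0,1],
    [0.98,0.5,0,0,0,0,1],
    [0.98,0.5,0,0,0,0,1],
    [0.98,0.5,0,0,0,0,1],
    [0.98,0.5,0,0,0,0,1],
    [0.98,0.5,0,0,0,0,1],
  ],
)

```text
time: 3.1
tool_pos: [297.2, -336.8, 286.9]
tcp_rot: [-180.0, -0.0, 90.1]
ft_force: [-0.2, -0.4, -0.5]
finger_gap: 85.5
grip_force: 0.0
```

Emit:
apply_moves(
  deltas=[
    [0.98,0.5,0,0,0,0,1],
    [0.98,0.5,0,0,0,0,1],
    [0.98,0.5,0,0,0,0,1],
    [0.98,0.5,0,0,0,0,1],
    [0.98,0.5,0,0,0,0,1],
    [0.98,0.5,0,0,0,0,1],
    [0.98,0.5,0,0,0,0,1],
    [0.98,0.5,0,0,0,0,1],
  ],
)

```text
time: 4.1
tool_pos: [416.9, -101.5, 287.0]
tcp_rot: [-180.0, -0.0, 90.1]
ft_force: [0.9, 0.1, 1.2]
finger_gap: 85.5
grip_force: 0.0
```

Emit:
apply_moves(
  deltas=[
    [0.98,0.5,0,0,0,0,1],
    [0.98,0.5,0,0,0,0,1],
    [0.98,0.5,0,0,0,0,1],
    [0.98,0.5,0,0,0,0,1],
    [0.98,0.5,0,0,0,0,1],
    [0.98,0.5,0,0,0,0,1],
    [0.98,0.5,0,0,0,0,1],
    [0.9,0.5,0,0,0,0,1],
  ],
)

```text
time: 5.1
tool_pos: [536.7, 131.4, 286.7]
tcp_rot: [-179.9, 0.0, 90.1]
ft_force: [0.5, -1.0, 0.0]
finger_gap: 85.1
grip_force: 0.0
```

```bash
python3 - <<'E'
from h import *
C=cam('wrist'); im=snapshot('wrist'); cv2.imwrite('pics/w1.png',im[:,:,::-1])
for c in ('red','blue','yellow'):
  for ce,s,m in blobs(im,c,120,50,150):
    q=cv2.boxPoints(cv2.minAreaRect(np.argwhere(m)[:,::-1].astype(np.float32)))
    z={'red':175,'blue':50,'yellow':78}[c]
    w=np.array([hit(C,*p,z)[:2] for p in q]); print(c,ce,s,w.round(1).tolist(),w.mean(0).round(1),hit(C,*ce,z)[:2].round(1))
E
```

```text
red [321.7 192.1] [316 150  12  84 852] [[535.9, 165.1], [543.2, 165.2], [545.0, 102.0], [537.1, 101.8]] [540.3 133.5] [540.4 134.3]
red [254.7 270.8] [ 237  250   40   41 1121] [[468.9, 57.7], [480.7, 92.2], [507.3, 83.0], [496.4, 47.7]] [488.3  70.1] [488.1  69.6]
blue [414.6 132.6] [ 378   13   91  262 7603] [[608.4, -8.0], [599.2, 274.2], [679.6, 272.5], [710.4, -10.7]] [649.4 132. ] [638.7 160.1]
blue [263.3 338.4] [248 321  32  34 800] [[439.4, -94.8], [473.0, -69.1], [494.3, -110.5], [460.1, -137.7]] [ 466.7 -103. ] [ 467.7 -102. ]
yellow [252.8 176.4] [ 234  158   39   38 1141] [[454.6, 138.9], [492.2, 138.9], [490.6, 100.4], [451.7, 100.4]] [472.3 119.6] [472.1 120.1]
yellow [235.2 380.9] [221 375  35  15 191] [[417.6, -140.1], [459.9, -129.5], [461.6, -146.4], [418.8, -157.3]] [ 439.5 -143.3] [ 435.1 -142.1]
```

View pics/w1.png

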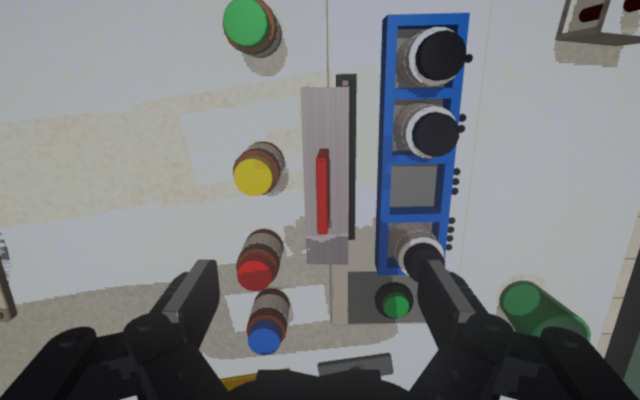

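Wrist view: the tab at 322,192 is centred; the guard stands in its slot, with pockets and numbers as expected.

Emit:
apply_moves(
  deltas=[
    [0.08,0.12,0,0,0,-0.24,1],
    [0,0,0.9,0,0,0,1],
    [0,0,0.9,0,0,0,1],
    [0,0,0.9,0,0,0,1],
    [0,0,0.9,0,0,0,1],
    [0,0,0.9,0,0,0,1],
    [0,0,0,0,0,0,1],
    [0,0,0,0,0,0,0.5],
  ],
  grip_force=60,
)

```text
time: 6.15
tool_pos: [540.6, 132.3, 153.4]
tcp_rot: [179.9, -0.0, 91.1]
ft_force: [0.2, 0.1, -0.4]
finger_gap: 69.9
grip_force: 0.0
```

Emit:
apply_moves(
  deltas=[
    [0,0,0,0,0,0,0],
    [0,0,0,0,0,0,0],
    [0,0,0,0,0,0,0],
    [0,0,0,0,0,0,0],
    [0,0,0,0,0,0,0],
    [0,0,0,0,0,0,0],
  ],
  grip_force=60,
)

```text
time: 6.9
tool_pos: [543.4, 132.9, 153.8]
tcp_rot: [179.5, -0.0, 91.2]
ft_force: [12.0, 1.2, -5.6]
finger_gap: 7.1
grip_force: 58.1
```

Emit:
apply_moves(
  deltas=[
    [0,0.1,0,0,0,0,0],
    [0,0,-0.2,0,0,0,0],
    [0,0,-0.4,0,0,0,0],
    [0,0,-0.4,0,0,0,0],
    [0,0,-0.4,0,0,0,0],
    [0,0,0,0,0,0,0],
  ],
)

```text
time: 7.65
tool_pos: [543.6, 132.9, 195.1]
tcp_rot: [179.9, -0.0, 91.2]
ft_force: [0.4, -0.4, -2.9]
finger_gap: 7.7
grip_force: 59.9
```

Emit:
apply_moves(
  deltas=[
    [0,0,-0.5,0,0,0,0],
    [0,0,-0.5,0,0,0,0],
    [0,0,-0.5,0,0,0,0],
    [0,0,-0.5,0,0,0,0],
    [0,0,-0.5,0,0,0,0],
    [0,0,0,0,0,0,0],
  ],
)

```text
time: 8.4
tool_pos: [544.0, 132.9, 271.4]
tcp_rot: [179.8, -0.0, 91.2]
ft_force: [0.6, 0.6, -1.2]
finger_gap: 7.4
grip_force: 59.8
```

Emit:
apply_moves(
  deltas=[
    [0,0,-0.6,0,0,0,0],
    [0,0,-0.6,0,0,0,0],
    [-0.3,0,-0.6,0,0,0,0],
    [-0.6,0,-0.2,0,0,0,0],
    [-0.9,-0.02,0,0,0,0,0],
    [-0.9,-0.02,0,0,0,0,0],
    [-0.9,-0.02,0,0,0,0,0],
    [-0.9,-0.02,0,0,0,0,0],
  ],
)

```text
time: 9.4
tool_pos: [543.1, -4.4, 329.2]
tcp_rot: [-180.0, 0.0, 91.1]
ft_force: [-0.7, 0.3, -2.1]
finger_gap: 7.3
grip_force: 59.9
```

Emit:
apply_moves(
  deltas=[
    [-0.9,-0.02,0,0,0,0,0],
    [-0.9,-0.02,0,0,0,0,0],
    [-0.9,-0.02,0,0,0,0,0],
    [-0.9,-0.02,0,0,0,0,0],
    [-0.9,-0.02,0,0,0,0,0],
    [-0.9,-0.02,0,0,0,0,0],
    [-0.9,-0.02,0,0,0,0,0],
    [-0.9,-0.02,0,0,0,0,0],
  ],
)

```text
time: 10.4
tool_pos: [542.1, -220.4, 329.1]
tcp_rot: [-180.0, 0.0, 91.1]
ft_force: [0.8, -1.1, -2.4]
finger_gap: 7.1
grip_force: 59.9
```

Emit:
apply_moves(
  deltas=[
    [-0.9,-0.02,0,0,0,0,0],
    [-0.9,-0.02,0,0,0,0,0],
    [-0.9,-0.02,0,0,0,0,0],
    [-0.5,-0.02,0,0,0,-0.5,0],
    [-0.1,0,0,0,0,-0.5,0],
    [0,0,0,0,0,-0.5,0],
    [0,0,0,0,0,-0.5,0],
    [0,0,0,0,0,0,0],
  ],
)

```text
time: 11.4
tool_pos: [541.8, -318.3, 329.0]
tcp_rot: [-180.0, -0.0, 100.3]
ft_force: [-0.4, 0.0, -2.7]
finger_gap: 7.0
grip_force: 59.7
```

```bash
python3 - <<'E'
from h import *
C=cam('wrist'); im=snapshot('wrist'); cv2.imwrite('pics/w2.png',im[:,:,::-1])
s=sense(); print(s['tool_pos'],s['tcp_rot'])
for ce,sx,m in blobs(im,'red',120,50,50):print(ce,sx)
E
```

```text
[ 542.00760931 -318.13489514  329.12510206] [-1.79971285e+02 -1.17206474e-02  1.00225807e+02]
[318.2 291.6] [ 307  206   23  171 3433]
[580.8 258. ] [566 232  25  52 328]
```

View pics/w2.png

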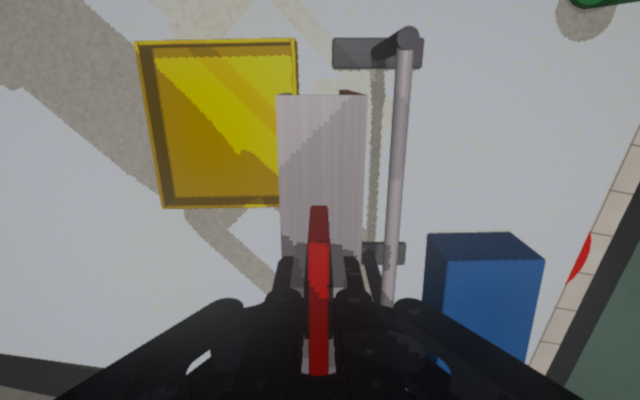

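Wrist view: guard hangs straight in the jaws (tab 318,291). The bar runs from post top 408,39 down to about 388,305, clear of the guard on its +x side; the tray is at 225,125.

```bash
python3 - <<'E'
from h import *
C=cam('wrist'); s=sense(); im=cv2.imread('pics/w2.png')[:,:,::-1]; g=cv2.GaussianBlur(im.min(2),(3,3),0).astype(int)
T=eul(s['tcp_rot']); p=s['tool_pos']
h=cv2.cvtColor(np.ascontiguousarray(im),cv2.COLOR_RGB2HSV)
for x in (29,0):print('tab top end expected',px(C,p+T@[x,0,-21.5]))
for r in (215,240,290,330):
    q=np.where((h[r,:,1]>120)&((h[r,:,0]<8)|(h[r,:,0]>170)))[0];q=q[(q>300)&(q<340)];print(r,q.min(),q.max())
P=[]
for r in range(75,235,10):
    row=im[r,380:425].mean(1); d=np.abs(np.diff(row)); 
    k=np.where(row<np.median(im[r,412:425].mean(1))-15)[0]+380
    k=k[abs(k-(404-(r-60)*16/240))<12]; 
    P.append(((k.min()+k.max())/2,r)); print(r,k.min(),k.max(),end=' ; ')
W=np.array([hit(C,u,v,150) for u,v in P]); k=np.polyfit(W[:,1],W[:,0],1); print('\nyaw',np.degrees(np.arctan(-k[0])),'x at -327',np.polyval(k,-327), np.abs(W[:,0]-np.polyval(k,W[:,1])).max())
print('post',hit(C,408,39,158))
u=T.T@(np.array([np.polyval(k,-327),-327,0])-p); print(u)
E
```

```text
tab top end expected [315.14997385 237.21473457]
tab top end expected [315.40295725 310.32861138]
215 311 326
240 309 328
290 308 328
330 308 328
75 394 412 ; 85 394 411 ; 95 393 410 ; 105 392 409 ; 115 391 408 ; 125 391 408 ; 135 390 407 ; 145 390 406 ; 155 389 405 ; 165 388 404 ; 175 388 403 ; 185 387 403 ; 195 386 402 ; 205 386 401 ; 215 385 400 ; 225 384 400 ; 
yaw 10.078282199129175 x at -327 616.6550491691988 0.4273078940485675
post [ 593.42929089 -195.98852468  158.        ]
[-22.04362828  72.05285574 329.08452956]
```

Emit:
apply_moves(
  deltas=[
    [-0.35,0.5,0,0,0,0,0],
    [-0.4,0.7,0,0,0,0,0],
    [0,0.7,0,0,0,0,0],
    [0,0.6,0,0,0,0,0],
    [0,0,0.7,0,0,0,0],
    [0,0,0.9,0,0,0,0],
    [0,0,0.9,0,0,0,0],
    [0,0,0.8,0,0,0,0],
  ],
)

```text
time: 12.45
tool_pos: [619.9, -326.3, 228.9]
tcp_rot: [-179.9, -0.0, 100.3]
ft_force: [0.6, -0.8, -2.4]
finger_gap: 7.5
grip_force: 59.8
```

Emit:
apply_moves(
  deltas=[
    [0,0,0.4,0,0,0,0],
    [0,0,0.3,0,0,0,0],
    [0,0,0.3,0,0,0,0],
    [0,0,0.3,0,0,0,0],
    [0,0,0,0,0,0,0],
  ],
)

```text
time: 13.08
tool_pos: [620.2, -325.8, 190.4]
tcp_rot: [-179.9, -0.1, 100.3]
ft_force: [-1.0, -1.2, -2.2]
finger_gap: 7.3
grip_force: 59.7
```

Emit:
apply_moves(
  deltas=[
    [0,0,0.15,0,0,0,0],
    [0,0,0.1,0,0,0,0],
    [0,0,0.06,0,0,0,0],
    [0,0,0.03,0,0,0,0],
    [0,0,0,0,0,0,0],
  ],
)

```text
time: 13.7
tool_pos: [620.6, -326.0, 181.4]
tcp_rot: [180.0, 0.0, 100.3]
ft_force: [-0.1, 0.9, -0.9]
finger_gap: 7.7
grip_force: 59.8
```

```bash
python3 - <<'E'
from h import *
im=snapshot('scene'); cv2.imwrite('pics/s2.png',cv2.resize(im[130:270,100:300],(800,560),interpolation=3)[:,:,::-1])
s=sense(); print(s['tool_pos'],s['ft_force'],s['wrist_torque'])
E
```

```text
[ 620.60149642 -326.04648759  181.41544214] [-1.50075756  0.63356797 -0.08137245] [ 0.07676238  0.15896947 -0.01717643]
```

View pics/s2.png

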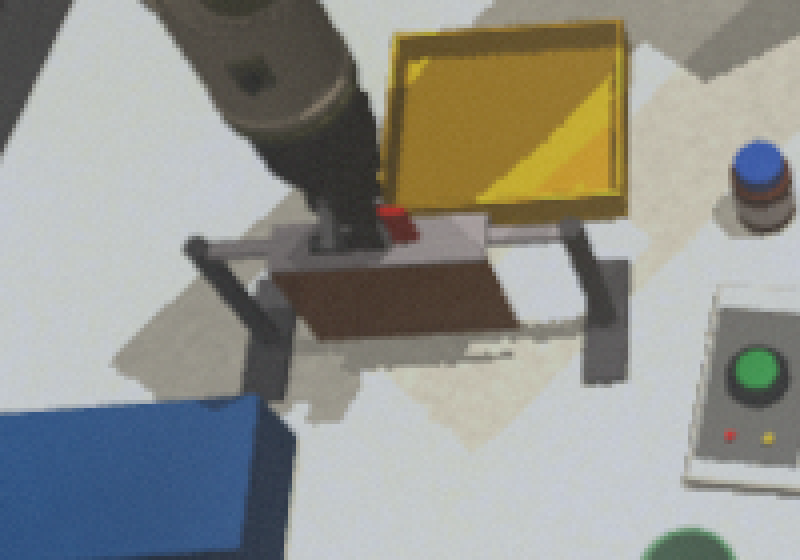

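The guard straddles the bar between the posts (tab 398,222 in the crop), contact made. Releasing.

Emit:
apply_moves(
  deltas=[
    [0,0,0.05,0,0,0,0],
    [0,0,0,0,0,0,0],
    [0,0,0,0,0,0,0.15],
    [0,0,0,0,0,0,0.3],
    [0,0,0,0,0,0,0.6],
    [0,0,0,0,0,0,1],
    [0,0,0,0,0,0,1],
    [0,0,0,0,0,0,1],
  ],
)

```text
time: 14.75
tool_pos: [620.5, -326.0, 179.5]
tcp_rot: [-180.0, -0.0, 100.3]
ft_force: [-0.1, 0.7, -0.0]
finger_gap: 85.7
grip_force: 0.0
```

Emit:
apply_moves(
  deltas=[
    [0,0,-0.4,0,0,0,1],
    [0,0,-0.7,0,0,0,1],
    [0,0,-0.9,0,0,0,1],
    [0,0,-0.9,0,0,0,1],
    [0,0,-0.9,0,0,0,1],
    [0,0,-0.9,0,0,0,1],
  ],
)

```text
time: 15.5
tool_pos: [620.7, -326.1, 324.0]
tcp_rot: [179.9, 0.1, 100.3]
ft_force: [0.3, -0.1, 0.0]
finger_gap: 85.0
grip_force: 0.0
```

```bash
python3 - <<'E'
from h import *
C=cam('wrist');im=snapshot('wrist'); s=sense(); print(s['tool_pos'],s['tcp_rot'])
t=snapshot('top')
Ct=cam('top');
for ce,sx,m in blobs(im,'red',120,50,100):print('wrist red',ce,sx,hit(C,*ce,195))
for c in ('red','yellow','green','blue'):
  for ce,sx,m in blobs(t,c):
    P=hit(Ct,*ce,78)
    if 200<ce[0]<420 and 210<ce[1]<260 : print(c,ce,P)
b=[x for x in blobs(im,'yellow',100,60,2000)][0]
q=cv2.boxPoints(cv2.minAreaRect(np.argwhere(b[2])[:,::-1].astype(np.float32))); print('tray',[hit(C,*p,35)[:2].round() for p in q])
cv2.imwrite('pics/a3.png',np.vstack([im[:,:],cv2.resize(t[130:270,200:560],(640,200))])[:,:,::-1])
E
```

```text
[ 621.61087478 -326.65335696  328.95682965] [179.6377819    0.32615203 100.32412048]
wrist red [326.1 189.8] [ 316  149   20   81 1286] [ 628.35506216 -325.88381694  195.        ]
wrist red [541.5 247.9] [ 512  202   51   88 2005] [ 812.16090214 -343.54985088  195.        ]
red [337.9 230.3] [463.21246472   7.84673864  78.        ]
yellow [293.3 227. ] [469.21163842 119.9441575   78.        ]
green [237.  225.2] [470.84991977 262.55777087  78.        ]
blue [373.8 228. ] [470.84644458 -81.67265972  78.        ]
tray [array([ 317., -234.]), array([ 509., -195.]), array([ 535., -392.]), array([ 311., -438.])]
```

View pics/a3.png

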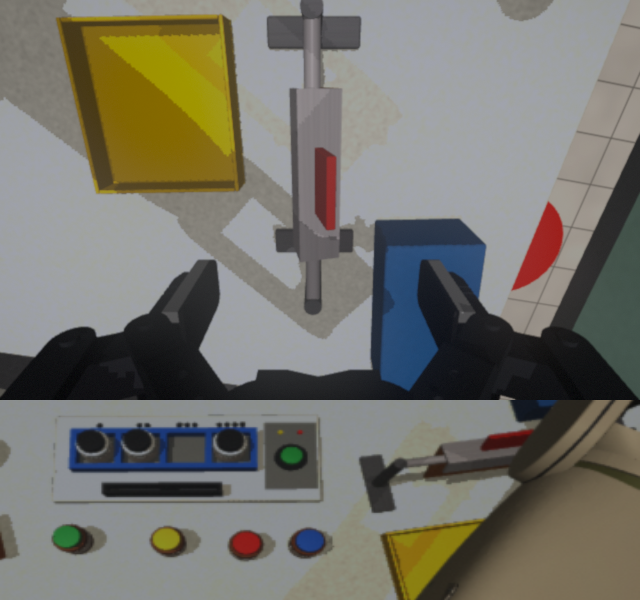

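Guard hangs on the bar released, leaning a little (tab 326,190); brown bottles unmoved. On to the bay.

Emit:
apply_moves(
  deltas=[
    [0,0,0,0,0,1,1],
    [0,0,0,0,0,1,1],
    [0.96,0.05,0,0,0,0,1],
    [0.96,0.05,0,0,0,0,1],
    [0.96,0.05,0,0,0,0,1],
    [0.96,0.05,0,0,0,0,1],
    [0.96,0.05,0,0,0,0,1],
    [0.96,0.05,0,0,0,0,1],
  ],
)

```text
time: 16.6
tool_pos: [625.9, -152.1, 320.8]
tcp_rot: [180.0, 0.0, 91.2]
ft_force: [-0.1, -0.5, -0.6]
finger_gap: 85.6
grip_force: 0.0
```

Emit:
apply_moves(
  deltas=[
    [0.96,0.05,0,0,0,0,1],
    [0.96,0.05,0,0,0,0,1],
    [0.96,0.05,0.3,0,0,0,1],
    [0.96,0.05,0.3,0,0,0,1],
    [0.96,0.05,0.4,0,0,0,1],
    [0.96,0.05,0.4,0,0,0,1],
    [0.96,0.05,0.4,0,0,0,1],
    [0.96,0.05,0.4,0,0,0,1],
  ],
)

```text
time: 17.6
tool_pos: [633.3, 78.5, 254.4]
tcp_rot: [180.0, -0.0, 91.2]
ft_force: [0.5, -1.0, 0.2]
finger_gap: 85.3
grip_force: 0.0
```

Emit:
apply_moves(
  deltas=[
    [0.9,0.05,0,0,0,0,1],
    [0.8,0.05,0,0,0,0,1],
    [0,0,0,0,0,0,1],
    [0,0,0,0,0,0,1],
  ],
)

```text
time: 18.1
tool_pos: [635.5, 128.2, 254.9]
tcp_rot: [180.0, 0.0, 91.2]
ft_force: [0.3, 0.8, -0.2]
finger_gap: 85.5
grip_force: 0.0
```

```bash
python3 - <<'E'
from h import *
C=cam('wrist');im=snapshot('wrist'); s=sense(); print(s['tool_pos'],s['tcp_rot'])
cv2.imwrite('pics/w4.png',im[:,:,::-1])
for ce,sx in black(im,40,300,6000,(150,0,500,260)): print('blk',ce,sx,hit(C,*ce,103).round(1))
for c,z in (('blue',50),('green',78),('yellow',78),('red',78)):
  for ce,sx,m in blobs(im,c,100,40,300): print(c,ce,sx,hit(C,*ce,z).round(1))
m=blobs(im,'blue',100,40,3000)[0][2]
q=cv2.boxPoints(cv2.minAreaRect(np.argwhere(m)[:,::-1].astype(np.float32))); print([hit(C,*p,50)[:2].round(1) for p in q])
E
```

```text
[635.54335435 127.8811756  254.83219206] [1.79977990e+02 2.18902389e-02 9.11269813e+01]
blue [327.1 132.6] [ 283    3   90  285 9530] [644.8 161.3  50. ]
green [116.9  13.6] [  89    0   57   34 1405] [475.3 255.3  78. ]
green [314.6 318.8] [301 305  28  28 613] [636.3 -29.   78. ]
yellow [138.1 178.9] [ 117  158   43   42 1388] [472.9 119.8  78. ]
red [151.9 279. ] [ 130  257   49   47 1517] [472.   15.5  78. ]
[array([604. , 270.7]), array([680.2, 272.3]), array([699.2,  -7.6]), array([600.7,  -9.4])]
```

View pics/w4.png

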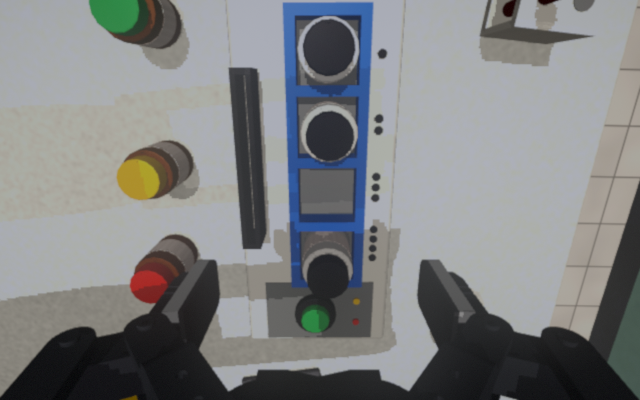

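Caps at (328,48), (329,134), (327,273); empty pocket 3 at (327,191); lens seems barrel-distorted, so I trust only the picture centre.

```bash
python3 - <<'E'
from h import *
C=cam('wrist')
for n,u,v,z in (('p3 floor',327,191,25),('p3 top',327,191,50),('c1',328,48,103),('c2',329,134,103),('c4',327,273,103),('btn',314.6,318.8,35)): print(n,hit(C,u,v,z).round(1))
E
```

```text
p3 floor [647.2  94.7  25. ]
p3 top [646.3 102.5  50. ]
c1 [642.2 231.  103. ]
c2 [644.8 167.2 103. ]
c4 [646.7  40.3 103. ]
btn [636.3 -62.6  35. ]
```

Emit:
apply_moves(
  deltas=[
    [0.9,0.1,0.4,0,0,0,1],
    [0.9,0.1,0.4,0,0,0,1],
    [0.9,0.1,0.4,0,0,0,1],
    [0.93,0.07,0.4,0,0,0,1],
    [0,0,0.9,0,0,0,1],
    [0,0,0.9,0,0,0,1],
    [0,0,0.9,0,0,0,1],
    [0,0,0.9,0,0,0,1],
  ],
  grip_force=30,
)

```text
time: 19.15
tool_pos: [644.7, 236.6, 97.9]
tcp_rot: [180.0, 0.0, 91.1]
ft_force: [0.5, 0.3, 0.4]
finger_gap: 85.5
grip_force: 0.0
```

Emit:
apply_moves(
  deltas=[
    [0,0,0.8,0,0,0,1],
    [0,0,0.3,0,0,0,1],
    [0,0,0,0,0,0,0.8],
    [0,0,0,0,0,0,0.4],
    [0,0,0,0,0,0,0.4],
    [0,0,0,0,0,0,0.4],
    [0,0,0,0,0,0,0.4],
  ],
)

```text
time: 20.02
tool_pos: [645.4, 237.9, 67.4]
tcp_rot: [179.8, -0.0, 91.2]
ft_force: [-0.3, 0.1, 5.1]
finger_gap: 49.2
grip_force: 31.7
```

Emit:
apply_moves(
  deltas=[
    [0,0,-0.6,0,0,0,0.4],
    [0,0,-1,0,0,0,0.4],
    [0,0,-1,0,0,0,0.4],
    [0,0,-1,0,0,0,0.4],
    [0,0,-1,0,0,0,0.4],
    [-0.95,-0.35,0,0,0,0,0.4],
    [-0.95,-0.35,0,0,0,0,0.4],
    [-0.95,-0.35,0,0,0,0,0.4],
  ],
)

```text
time: 21.02
tool_pos: [614.1, 150.9, 204.8]
tcp_rot: [180.0, -0.0, 91.2]
ft_force: [-0.2, 0.4, -0.2]
finger_gap: 49.2
grip_force: 31.3
```

Emit:
apply_moves(
  deltas=[
    [-0.95,-0.35,0,0,0,0,0.4],
    [-0.95,-0.35,0,0,0,0,0.4],
    [-0.95,-0.35,0,0,0,0,0.4],
    [-0.95,-0.35,0,0,0,0,0.4],
    [-0.95,-0.35,0,0,0,0,0.4],
    [-0.95,-0.35,0,0,0,0,0.4],
    [-0.95,-0.35,0,0,0,0,0.4],
    [-0.95,-0.35,0,0,0,0,0.4],
  ],
)

```text
time: 22.02
tool_pos: [534.8, -78.9, 204.8]
tcp_rot: [179.9, 0.0, 91.2]
ft_force: [0.7, -0.6, -1.2]
finger_gap: 49.4
grip_force: 31.3
```

Emit:
apply_moves(
  deltas=[
    [-0.95,-0.35,0,0,0,0,0.4],
    [-0.95,-0.35,0,0,0,0,0.4],
    [-0.95,-0.35,0,0,0,0,0.4],
    [-0.95,-0.35,0,0,0,0,0.4],
    [-0.95,-0.35,0,0,0,0,0.4],
    [-0.95,-0.35,0,0,0,0,0.4],
    [-0.95,-0.35,0,0,0,0,0.4],
    [-0.95,-0.35,0,0,0,0,0.4],
  ],
)

```text
time: 23.02
tool_pos: [455.4, -308.6, 204.8]
tcp_rot: [180.0, 0.0, 91.2]
ft_force: [0.9, -0.2, -1.4]
finger_gap: 49.8
grip_force: 31.3
```

Emit:
apply_moves(
  deltas=[
    [-0.95,-0.35,0,0,0,0,0.4],
    [-0.1,0.05,0,0,0,0,0.4],
    [0,0,0,0,0,-0.83,0.4],
    [0,0,0,0,0,-0.82,0.4],
    [0,0,0,0,0,-0.82,0.4],
    [0,0,0,0,0,0,0.4],
  ],
)

```text
time: 23.78
tool_pos: [447.8, -338.7, 204.2]
tcp_rot: [180.0, 0.0, 102.5]
ft_force: [-0.1, -0.1, -0.8]
finger_gap: 49.4
grip_force: 31.3
```

```bash
python3 - <<'E'
from h import *
C=cam('wrist');im=snapshot('wrist'); s=sense(); print(s['tool_pos'],s['tcp_rot'])
t=snapshot('top')
for (u,v) in ((430,218),(500,215),(505,284)): print(hit(cam('top'),u,v,40))
cv2.imwrite('pics/w5.png',np.vstack([im,cv2.resize(t[190:310,300:600],(500,200))[:,:] if 0 else cv2.copyMakeBorder(cv2.resize(t[190:310,300:600],(500,200)),0,0,0,140,0)])[:,:,::-1])
E
```

```text
[ 447.77232308 -338.79034486  204.09318518] [1.79975491e+02 6.42516356e-03 1.02434661e+02]
[ 504.62853519 -231.24379189   40.        ]
[ 516.05361825 -411.13416509   40.        ]
[ 341.23635783 -413.09532971   40.        ]
```

View pics/w5.png

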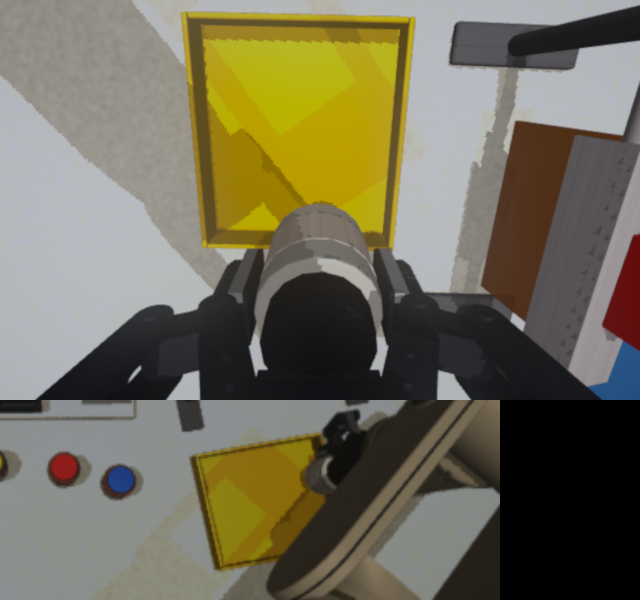

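```bash
python3 - <<'E'
from h import *
C=cam('wrist'); s=sense(); T=eul(s['tcp_rot'])
for p in ((203,246),(393,246),(185,16),(414,18),(298,246),(298,17)): print((T.T@(hit(C,*p,40)-s['tool_pos'])).round(1))
E
```

```text
[ -66.5 -106.2  164. ]
[-66.7  70.8 164. ]
[126.3 -99.8 163.9]
[124.9  74.  164. ]
[-66.6 -17.7 164. ]
[125.6 -14.1 164. ]
```

Tray rim spans u 203–393 below to 183–414 above, aligned with the tool; I'm ~14 mm off across and place the first bottle at the tray's -y end.

Emit:
apply_moves(
  deltas=[
    [-0.97,-0.47,0,0,0,0,0.4],
    [0,0,0.9,0,0,0,0.4],
    [0,0,0.9,0,0,0,0.4],
    [0,0,0.9,0,0,0,0.4],
    [0,0,0.9,0,0,0,0.4],
    [0,0,0.9,0,0,0,0.4],
    [0,0,0.4,0,0,0,0.4],
    [0,0,0,0,0,0,0.4],
  ],
)

```text
time: 24.88
tool_pos: [439.5, -370.3, 56.0]
tcp_rot: [-179.9, -0.1, 102.5]
ft_force: [0.3, -0.2, -0.4]
finger_gap: 49.2
grip_force: 31.3
```

Emit:
apply_moves(
  deltas=[
    [0,0,0.05,0,0,0,0.4],
    [0,0,0,0,0,0,0.6],
    [0,0,0,0,0,0,0.8],
    [0,0,0,0,0,0,1],
    [0,0,-0.7,0,0,0,1],
    [0,0,-0.9,0,0,0,1],
    [0,0,-0.9,0,0,0,1],
    [0,0,-0.9,0,0,0,1],
  ],
)

```text
time: 25.88
tool_pos: [439.9, -370.8, 158.1]
tcp_rot: [180.0, 0.0, 102.5]
ft_force: [1.9, 0.7, -0.5]
finger_gap: 85.6
grip_force: 0.0
```

Emit:
apply_moves(
  deltas=[
    [0,0,-0.5,0,0,0.83,1],
    [0,0,-0.5,0,0,0.82,1],
    [0,0,0,0,0,0.82,1],
    [0.94,0.38,0,0,0,0,1],
    [0.94,0.38,0,0,0,0,1],
    [0.94,0.38,0,0,0,0,1],
    [0.94,0.38,0,0,0,0,1],
    [0.94,0.38,0,0,0,0,1],
  ],
)

```text
time: 26.88
tool_pos: [494.3, -227.8, 187.3]
tcp_rot: [180.0, 0.0, 91.2]
ft_force: [0.6, 0.1, -0.2]
finger_gap: 85.0
grip_force: 0.0
```

Emit:
apply_moves(
  deltas=[
    [0.94,0.38,0,0,0,0,1],
    [0.94,0.38,0,0,0,0,1],
    [0.94,0.38,0,0,0,0,1],
    [0.94,0.38,0,0,0,0,1],
    [0.94,0.38,0,0,0,0,1],
    [0.94,0.38,0,0,0,0,1],
    [0.94,0.38,0,0,0,0,1],
    [0.94,0.38,0,0,0,0,1],
  ],
)

```text
time: 27.88
tool_pos: [581.0, -0.4, 187.2]
tcp_rot: [180.0, 0.0, 91.2]
ft_force: [-0.0, -0.4, 0.3]
finger_gap: 85.5
grip_force: 0.0
```

Emit:
apply_moves(
  deltas=[
    [0.94,0.38,0,0,0,0,1],
    [0.94,0.38,0,0,0,0,1],
    [0.94,0.38,0,0,0,0,1],
    [0.94,0.38,0,0,0,0,1],
    [0.94,0.38,0,0,0,0,1],
    [0.94,0.38,0,0,0,0,1],
    [0,0,0.4,0,0,0,1],
    [0,0,0,0,0,0,1],
  ],
)

```text
time: 28.88
tool_pos: [644.4, 168.5, 173.0]
tcp_rot: [-179.8, 0.1, 91.2]
ft_force: [-0.1, -1.1, -0.8]
finger_gap: 85.5
grip_force: 0.0
```

Emit:
apply_moves(
  deltas=[
    [0,0.05,0.9,0,0,0,1],
    [0,0,0.9,0,0,0,1],
    [0,0,0.9,0,0,0,1],
    [0,0,0.83,0,0,0,1],
    [0,0,0,0,0,0,0.8],
    [0,0,0,0,0,0,0.4],
    [0,0,0,0,0,0,0.4],
    [0,0,0,0,0,0,0.4],
  ],
)

```text
time: 29.88
tool_pos: [647.4, 168.9, 70.9]
tcp_rot: [180.0, 0.0, 91.1]
ft_force: [-5.4, -1.5, 4.3]
finger_gap: 49.5
grip_force: 32.0
```

Emit:
apply_moves(
  deltas=[
    [0,0,0,0,0,0,0.4],
    [0,0,-0.6,0,0,0,0.4],
    [0,0,-1,0,0,0,0.4],
    [0,0,-1,0,0,0,0.4],
    [0,0,-1,0,0,0,0.4],
    [0,0,-1,0,0,0,0.4],
    [0,0,0,0,0,0,0.4],
  ],
)

```text
time: 30.75
tool_pos: [649.8, 169.8, 213.3]
tcp_rot: [179.5, -0.1, 91.2]
ft_force: [0.7, -0.0, -0.5]
finger_gap: 48.9
grip_force: 31.6
```

Emit:
apply_moves(
  deltas=[
    [-0.94,-0.45,0,0,0,0,0.4],
    [-0.94,-0.45,0,0,0,0,0.4],
    [-0.94,-0.45,0,0,0,0,0.4],
    [-0.94,-0.45,0,0,0,0,0.4],
    [-0.94,-0.45,0,0,0,0,0.4],
    [-0.94,-0.45,0,0,0,0,0.4],
    [-0.94,-0.45,0,0,0,0,0.4],
    [-0.94,-0.45,0,0,0,0,0.4],
  ],
)

```text
time: 31.75
tool_pos: [543.1, -59.3, 206.9]
tcp_rot: [180.0, -0.0, 91.2]
ft_force: [0.4, -0.6, -1.2]
finger_gap: 49.0
grip_force: 31.6
```

Emit:
apply_moves(
  deltas=[
    [-0.94,-0.45,0,0,0,0,0.4],
    [-0.94,-0.45,0,0,0,0,0.4],
    [-0.94,-0.45,0,0,0,0,0.4],
    [-0.94,-0.45,0,0,0,0,0.4],
    [-0.94,-0.45,0,0,0,0,0.4],
    [-0.94,-0.45,0,0,0,0,0.4],
    [-0.94,-0.45,0,0,0,0,0.4],
    [-0.94,-0.45,0,0,0,0,0.4],
  ],
)

```text
time: 32.75
tool_pos: [439.7, -287.0, 207.0]
tcp_rot: [180.0, 0.0, 91.2]
ft_force: [-0.1, 0.3, -1.6]
finger_gap: 49.2
grip_force: 31.6
```

Emit:
apply_moves(
  deltas=[
    [-0.94,-0.45,0,0,0,0,0.4],
    [0,0,0,0,0,-0.83,0.4],
    [0,0,0,0,0,-0.82,0.4],
    [0,0,0,0,0,-0.82,0.4],
    [0,0,0,0,0,0,0.4],
  ],
)

```text
time: 33.38
tool_pos: [427.3, -314.6, 206.9]
tcp_rot: [-180.0, -0.0, 102.5]
ft_force: [0.4, -0.8, -1.0]
finger_gap: 49.2
grip_force: 31.6
```

Emit:
apply_moves(
  deltas=[
    [0,0,0.9,0,0,0,0.4],
    [0,0,0.9,0,0,0,0.4],
    [0,0,0.9,0,0,0,0.4],
    [0,0,0.9,0,0,0,0.4],
    [0,0,0.9,0,0,0,0.4],
    [0,0,0.5,0,0,0,0.4],
    [0,0,0,0,0,0,0.4],
    [0,0,0,0,0,0,0.6],
  ],
)

```text
time: 34.38
tool_pos: [428.1, -315.3, 58.4]
tcp_rot: [179.9, 0.1, 102.5]
ft_force: [0.4, 0.5, 0.1]
finger_gap: 51.3
grip_force: 0.1
```

Emit:
apply_moves(
  deltas=[
    [0,0,0,0,0,0,0.8],
    [0,0,0,0,0,0,1],
    [0,0,-0.7,0,0,0,1],
    [0,0,-0.9,0,0,0,1],
    [0,0,-0.9,0,0,0,1],
    [0,0,-0.9,0,0,0.83,1],
    [0,0,-0.9,0,0,0.82,1],
    [0,0,0,0,0,0.82,1],
  ],
)

```text
time: 35.38
tool_pos: [428.8, -316.0, 189.8]
tcp_rot: [179.8, 0.2, 91.0]
ft_force: [0.4, -0.1, -0.3]
finger_gap: 85.4
grip_force: 0.0
```

Emit:
apply_moves(
  deltas=[
    [0.95,0.64,0,0,0,0,1],
    [0.95,0.64,0,0,0,0,1],
    [0.95,0.64,0,0,0,0,1],
    [0.95,0.64,0,0,0,0,1],
    [0.95,0.64,0,0,0,0,1],
    [0.95,0.64,0,0,0,0,1],
    [0.95,0.64,0,0,0,0,1],
    [0.95,0.64,0,0,0,0,1],
  ],
)

```text
time: 36.38
tool_pos: [577.0, -82.7, 186.7]
tcp_rot: [180.0, 0.0, 91.2]
ft_force: [-0.5, -0.2, 0.4]
finger_gap: 85.6
grip_force: 0.0
```

Emit:
apply_moves(
  deltas=[
    [0.95,0.64,0,0,0,0,1],
    [0.95,0.64,0,0,0,0,1],
    [0.95,0.64,0,0,0,0,1],
    [0.98,0.6,0,0,0,0,1],
    [0,0,0.2,0,0,0,1],
    [0,0,0,0,0,0,1],
  ],
)

```text
time: 37.12
tool_pos: [648.9, 32.4, 179.4]
tcp_rot: [-179.9, 0.0, 91.2]
ft_force: [-0.8, 0.7, -0.4]
finger_gap: 85.7
grip_force: 0.0
```

```bash
python3 - <<'E'
from h import *
C=cam('wrist');im=snapshot('wrist'); s=sense(); print(s['tool_pos'],s['tcp_rot'])
t=snapshot('top')
cv2.imwrite('pics/w6.png',np.vstack([im,cv2.resize(t[130:310,200:560],(640,200))])[:,:,::-1])
for c in ('red','yellow','green','blue'):
  for ce,sx,m in blobs(t,c):
    if 200<ce[0]<420 and 210<ce[1]<260: print(c,ce)
E
```

```text
[648.93975857  32.00572387 179.70209659] [-1.79930250e+02  1.85625276e-02  9.11318920e+01]
green [237.1 225.2]
blue [372.8 237.1]
```

View pics/w6.png

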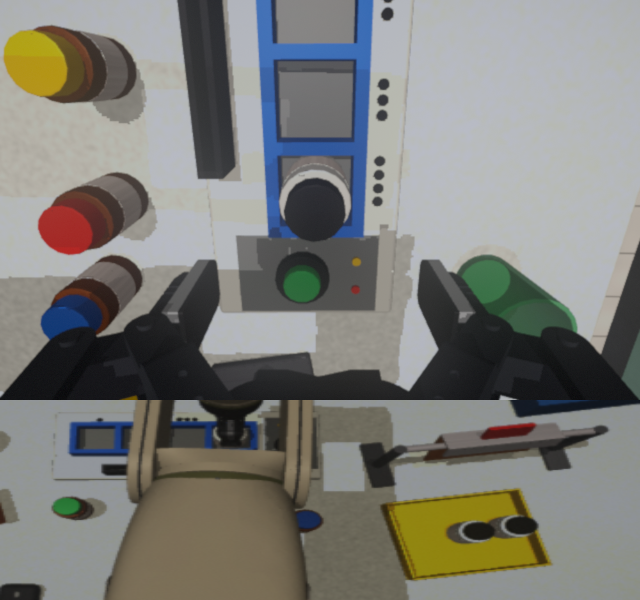

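Two empties stand upright in the tray; the last is at 315,207 below the gripper; the blue bottle seems shifted (top 373,237).

```bash
python3 - <<'E'
from h import *
C=cam('wrist'); print(hit(C,315,207,103),hit(C,317,100,25),hit(C,321,59,50),hit(C,320,140,50))
E
```

```text
[648.20202813  35.79329072 103.        ] [648.12901592  97.13039394  25.        ] [650.47327762 125.85906522  50.        ] [650.93131675  69.59619223  50.        ]
```

Emit:
apply_moves(
  deltas=[
    [0,0,0.9,0,0,0,1],
    [0,0,0.9,0,0,0,1],
    [0,0,0.9,0,0,0,1],
    [0,0,0.9,0,0,0,1],
    [0,0,0.15,0,0,0,0.8],
    [0,0,0,0,0,0,0.4],
    [0,0,0,0,0,0,0.4],
    [0,0,0,0,0,0,0.4],
  ],
)

```text
time: 38.22
tool_pos: [650.4, 32.7, 69.0]
tcp_rot: [179.9, 0.0, 91.2]
ft_force: [0.4, -0.1, -0.7]
finger_gap: 48.9
grip_force: 31.5
```

Emit:
apply_moves(
  deltas=[
    [0,0,0,0,0,0,0.4],
    [0,0,0,0,0,0,0.4],
    [0,0,-0.6,0,0,0,0.4],
    [0,0,-1,0,0,0,0.4],
    [0,0,-1,0,0,0,0.4],
    [0,0,-1,0,0,0,0.4],
    [0,0,-1,0,0,0,0.4],
    [0,0,0,0,0,0,0.4],
  ],
)

```text
time: 39.22
tool_pos: [651.6, 32.8, 210.4]
tcp_rot: [179.6, 0.0, 91.2]
ft_force: [0.1, -0.3, -1.3]
finger_gap: 49.5
grip_force: 31.6
```

Emit:
apply_moves(
  deltas=[
    [-0.95,-0.8,0,0,0,0,0.4],
    [-0.95,-0.8,0,0,0,0,0.4],
    [-0.95,-0.8,0,0,0,0,0.4],
    [-0.95,-0.8,0,0,0,0,0.4],
    [-0.95,-0.8,0,0,0,0,0.4],
    [-0.95,-0.8,0,0,0,0,0.4],
    [-0.95,-0.8,0,0,0,0,0.4],
    [-0.95,-0.8,0,0,0,0,0.4],
  ],
)

```text
time: 40.22
tool_pos: [460.8, -199.5, 204.7]
tcp_rot: [-179.9, -0.0, 91.2]
ft_force: [0.3, 0.5, -0.9]
finger_gap: 49.3
grip_force: 31.6
```

Emit:
apply_moves(
  deltas=[
    [-0.95,-0.8,0,0,0,0,0.4],
    [-0.92,-0.77,0,0,0,0,0.4],
    [0,0,0,0,0,-0.83,0.4],
    [0,0,0,0,0,-0.82,0.4],
    [0,0,0,0,0,-0.82,0.4],
    [0,0,0,0,0,0,0.4],
  ],
)

```text
time: 40.98
tool_pos: [415.8, -255.8, 204.8]
tcp_rot: [-180.0, -0.1, 102.5]
ft_force: [-1.8, -0.9, -1.4]
finger_gap: 49.3
grip_force: 31.6
```

Emit:
apply_moves(
  deltas=[
    [0,0,0.9,0,0,0,0.4],
    [0,0,0.9,0,0,0,0.4],
    [0,0,0.9,0,0,0,0.4],
    [0,0,0.9,0,0,0,0.4],
    [0,0,0.9,0,0,0,0.4],
    [0,0,0.5,0,0,0,0.4],
    [0,0,0,0,0,0,0.4],
    [0,0,0,0,0,0,0.6],
  ],
)

```text
time: 41.98
tool_pos: [417.0, -256.6, 56.8]
tcp_rot: [179.9, 0.1, 102.5]
ft_force: [-0.4, -0.3, -0.2]
finger_gap: 51.1
grip_force: 0.1
```

Emit:
apply_moves(
  deltas=[
    [0,0,0,0,0,0,0.8],
    [0,0,0,0,0,0,1],
    [0,0,-0.7,0,0,0,1],
    [0,0,-0.9,0,0,0,1],
    [0,0,-0.9,0,0,0,1],
    [0,0,-0.9,0,0,0.83,1],
    [0,0,-0.9,0,0,0.82,1],
    [0,0,-0.9,0,0,0.82,1],
  ],
)

```text
time: 42.98
tool_pos: [416.3, -256.1, 213.1]
tcp_rot: [180.0, 0.0, 91.0]
ft_force: [0.4, 0.5, -0.4]
finger_gap: 85.5
grip_force: 0.0
```

Emit:
apply_moves(
  deltas=[
    [0.97,0.21,0,0,0,0,1],
    [0.97,0.21,0,0,0,0,1],
    [0.97,0.21,0,0,0,0,1],
    [0.97,0.21,0,0,0,0,1],
    [0.97,0.21,0,0,0,0,1],
    [0.97,0.21,0,0,0,0,1],
    [0.97,0.21,0,0,0,0,1],
    [0.97,0.21,0,0,0,0,1],
  ],
)

```text
time: 43.98
tool_pos: [462.2, -21.4, 212.2]
tcp_rot: [179.9, 0.0, 91.2]
ft_force: [-0.3, -0.3, -0.3]
finger_gap: 85.4
grip_force: 0.0
```

Emit:
apply_moves(
  deltas=[
    [0.97,0.21,0,0,0,0,1],
    [0,0,0,0,0,0,1],
    [0,0,0,0,0,0,1],
  ],
)

```text
time: 44.35
tool_pos: [467.6, 6.5, 211.9]
tcp_rot: [180.0, 0.0, 91.2]
ft_force: [-0.0, -0.5, -0.2]
finger_gap: 85.5
grip_force: 0.0
```

```bash
cat > look.py <<'E'
import sys; from h import *
C=cam('wrist');im=snapshot('wrist'); s=sense(); T=eul(s['tcp_rot']); print(s['tool_pos'].round(1),s['tcp_rot'].round(1))
for c in ('red','yellow','green','blue'):
  for ce,sx,m in blobs(im,c,110,50,400):
    (u,v),r=cv2.minEnclosingCircle(np.argwhere(m)[:,::-1].astype(np.float32))
    P=hit(C,u,v,78); print(c,(round(u),round(v)),sx[4],P.round(1),'tool',(T.T@(P-s['tool_pos'])).round(1))
cv2.imwrite(f'pics/{sys.argv[1]}.png',im[:,:,::-1])
t=snapshot('top'); cv2.imwrite(f'pics/{sys.argv[1]}t.png',t[:,:,::-1])
for c in ('red','yellow','green','blue'):
  for ce,sx,m in blobs(t,c):
    if 200<ce[0]<420 and 140<ce[1]<260 and sx[4]<500: print('top',c,ce,sx[4],hit(cam('top'),*ce,78)[:2].round(0))
E
python3 look.py w7
```

```text
[467.6   6.3 211.8] [180.    0.   91.1]
red (315, 183) 2158 [466.6  10.2  78. ] tool [  4.   -0.9 133.8]
yellow (324, 32) 2771 [471.  118.5  78. ] tool [112.2   5.6 133.8]
yellow (230, 364) 734 [ 388.6 -169.9   78. ] tool [-174.4  -82.5  133.9]
yellow (306, 369) 677 [ 460.5 -174.4   78. ] tool [-180.4  -10.7  133.9]
green (639, 250) 693 [739.5 -43.7  78. ] tool [-55.4 270.8 133.9]
green (491, 245) 1006 [613.9 -40.8  78. ] tool [-49.9 145.3 133.9]
blue (543, 99) 14122 [631.6  76.9  78. ] tool [ 67.4 165.3 133.9]
blue (294, 279) 1336 [449.3 -76.7  78. ] tool [-82.5 -20.  133.9]
top yellow [287.4 226.2] 31 [471. 135.]
top green [237.1 225.2] 178 [471. 262.]
top blue [369.5 236.9] 110 [448. -71.]
```

Emit:
apply_moves(
  deltas=[
    [0.57,0.87,-0.18,0,0,0,1],
    [0.57,0.87,-0.18,0,0,0,1],
    [0.57,0.87,-0.18,0,0,0,1],
    [0.57,0.87,-0.18,0,0,0,1],
    [0.57,0.87,-0.18,0,0,0,1],
    [0.57,0.87,-0.18,0,0,0,1],
    [0.57,0.87,-0.18,0,0,0,1],
    [0,0,0,0,0,0,1],
  ],
)

```text
time: 45.45
tool_pos: [649.1, 130.1, 249.2]
tcp_rot: [180.0, -0.0, 91.1]
ft_force: [-0.1, -0.8, -0.5]
finger_gap: 85.4
grip_force: 0.0
```

```bash
python3 - <<'E'
from h import *
C=cam('wrist');im=snapshot('wrist'); s=sense(); print(s['tool_pos'],s['tcp_rot'])
cv2.imwrite('pics/w8.png',im[:,:,::-1])
h=cv2.cvtColor(im,cv2.COLOR_RGB2HSV); m=((abs(h[...,0].astype(int)-115)<15)&(h[...,1]>90)&(h[...,2]>30)).astype(np.uint8)
for u in (310,320,330):
    d=np.where(np.diff(m[:300,u].astype(int))!=0)[0]+.5; print(u,[(a,hit(C,u,a,50)[1].round(1)) for a in d])
for v in (60,100,140,180,200,240):
    d=np.where(np.diff(m[v,260:390].astype(int))!=0)[0]+260.5; print(v,[(a,hit(C,a,v,50)[0].round(1)) for a in d])
E
```

```text
[648.28415921 129.58127277 248.98292119] [-1.79959831e+02  1.73234755e-02  9.11324705e+01]
310 [(np.float64(2.5), np.float64(272.5)), (np.float64(20.5), np.float64(258.8)), (np.float64(86.5), np.float64(205.1)), (np.float64(99.5), np.float64(193.8)), (np.float64(156.5), np.float64(141.0)), (np.float64(171.5), np.float64(126.2)), (np.float64(217.5), np.float64(78.1)), (np.float64(234.5), np.float64(59.3)), (np.float64(271.5), np.float64(16.0)), (np.float64(291.5), np.float64(-8.8))]
320 [(np.float64(2.5), np.float64(272.7)), (np.float64(19.5), np.float64(259.8)), (np.float64(86.5), np.float64(205.2)), (np.float64(98.5), np.float64(194.8)), (np.float64(156.5), np.float64(141.2)), (np.float64(171.5), np.float64(126.4)), (np.float64(217.5), np.float64(78.3)), (np.float64(235.5), np.float64(58.4)), (np.float64(271.5), np.float64(16.2)), (np.float64(291.5), np.float64(-8.6))]
330 [(np.float64(2.5), np.float64(272.8)), (np.float64(19.5), np.float64(259.9)), (np.float64(86.5), np.float64(205.4)), (np.float64(98.5), np.float64(195.0)), (np.float64(156.5), np.float64(141.4)), (np.float64(171.5
[... 467 characters left out ...]
 (np.float64(354.5), np.float64(682.3))]
140 [(np.float64(271.5), np.float64(605.8)), (np.float64(283.5), np.float64(617.2)), (np.float64(342.5), np.float64(672.9)), (np.float64(353.5), np.float64(683.3))]
180 [(np.float64(273.5), np.float64(606.9)), (np.float64(285.5), np.float64(618.7)), (np.float64(341.5), np.float64(673.5)), (np.float64(352.5), np.float64(684.3))]
200 [(np.float64(274.5), np.float64(607.5)), (np.float64(286.5), np.float64(619.5)), (np.float64(340.5), np.float64(673.4)), (np.float64(351.5), np.float64(684.4))]
240 [(np.float64(276.5), np.float64(608.7)), (np.float64(287.5), np.float64(620.1)), (np.float64(340.5), np.float64(675.1)), (np.float64(350.5), np.float64(685.5))]
```

View pics/w8.png

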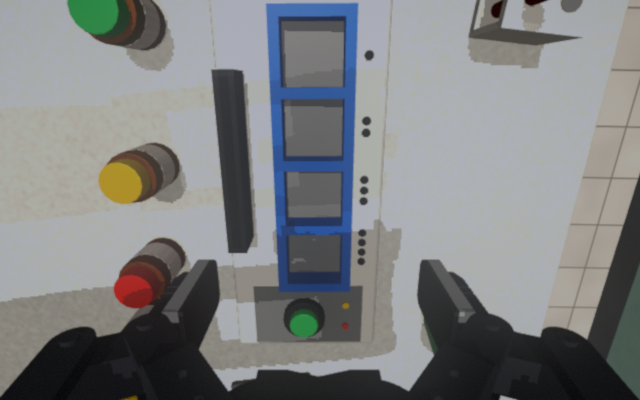

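Four empty pockets; blue walls at u 276–352, edges clean. Going for red.

Emit:
apply_moves(
  deltas=[
    [-0.56,-0.87,0,0,0,0,1],
    [-0.56,-0.87,0.3,0,0,0,1],
    [-0.56,-0.87,0.3,0,0,0,1],
    [-0.56,-0.87,0.3,0,0,0,1],
    [-0.56,-0.87,0.3,0,0,0,1],
    [-0.56,-0.87,0.3,0,0,0,1],
    [-0.57,-0.86,0.3,0,0,0,1],
    [0,0,0,0,0,0,1],
  ],
  grip_force=40,
)

```text
time: 46.5
tool_pos: [465.5, 7.2, 194.3]
tcp_rot: [-179.9, 0.0, 91.0]
ft_force: [0.0, -0.1, -0.8]
finger_gap: 85.4
grip_force: 0.0
```

Emit:
apply_moves(
  deltas=[
    [0,0,0.9,0,0,0,1],
    [0,0,0.9,0,0,0,1],
    [0,0,0.9,0,0,0,1],
    [0,0,0.9,0,0,0,1],
    [0,0,0.9,0,0,0,1],
    [0,0,0.6,0,0,0,1],
    [0,0,0,0,0,0,0.8],
    [0,0,0,0,0,0,0.4],
  ],
)

```text
time: 47.5
tool_pos: [468.6, 8.6, 43.5]
tcp_rot: [179.9, 0.0, 91.1]
ft_force: [-3.3, -0.9, 1.7]
finger_gap: 51.7
grip_force: 0.9
```

Emit:
apply_moves(
  deltas=[
    [0,0,0,0,0,0,0.4],
    [0,0,0,0,0,0,0.4],
    [0,0,0,0,0,0,0.4],
    [0,0,0,0,0,0,0.4],
  ],
)

```text
time: 48.0
tool_pos: [469.1, 8.6, 43.8]
tcp_rot: [179.9, 0.0, 91.2]
ft_force: [-0.2, -0.9, 7.2]
finger_gap: 48.9
grip_force: 42.2
```

Emit:
apply_moves(
  deltas=[
    [0,0,-0.6,0,0,0,0.4],
    [0,0,-0.9,0,0,0,0.4],
    [0,0,-0.9,0,0,0,0.4],
    [0,0,-0.9,0,0,0,0.4],
    [0,0,-0.7,0,0,0,0.4],
    [0,0,0,0,0,0,0.4],
  ],
)

```text
time: 48.75
tool_pos: [469.2, 8.6, 164.3]
tcp_rot: [179.8, 0.0, 91.2]
ft_force: [-0.1, 0.5, -2.2]
finger_gap: 49.1
grip_force: 41.9
```

Emit:
apply_moves(
  deltas=[
    [0.92,0.75,0,0,0,0,0.4],
    [0.92,0.75,0,0,0,0,0.4],
    [0.92,0.75,0,0,0,0,0.4],
    [0.92,0.75,0,0,0,0,0.4],
    [0.92,0.76,0,0,0,0,0.4],
    [0.92,0.76,0,0,0,0,0.4],
    [0.92,0.76,0,0,0,0,0.4],
    [0.92,0.76,0,0,0,0,0.4],
  ],
)

```text
time: 49.75
tool_pos: [644.4, 233.8, 160.1]
tcp_rot: [-179.9, 0.0, 91.2]
ft_force: [1.5, -1.1, -1.1]
finger_gap: 49.2
grip_force: 42.1
```

```bash
cat > held.py <<'E'
import sys; from h import *
c=sys.argv[1]; C=cam('wrist');im=snapshot('wrist'); s=sense(); T=eul(s['tcp_rot']); print(s['tool_pos'].round(1),s['tcp_rot'].round(1),s['ft_force'].round(1))
b=max(blobs(im,c,110,50,400),key=lambda x:x[1][4]); m=b[2]; v,u=np.where(m); print(u.min(),u.max(),v.min(),v.max())
for z in (-16,-34): print('expected top edge',px(C,s['tool_pos']+T@[20,0,z]))
print('L/R', px(C,s['tool_pos']+T@[0,-20,-34]),px(C,s['tool_pos']+T@[0,20,-34]))
cv2.imwrite(f'pics/h_{c}.png',im[:,:,::-1])
h=cv2.cvtColor(im,cv2.COLOR_RGB2HSV); m=((abs(h[...,0].astype(int)-115)<15)&(h[...,1]>90)&(h[...,2]>30)).astype(np.uint8)
for k in (265,290,350): print(k,[(a,hit(C,k,a,50)[1].round(1)) for a in np.where(np.diff(m[:330,k].astype(int))!=0)[0]+.5])
for v in (40,80,120): print(v,[(a,hit(C,a,v,50)[0].round(1)) for a in np.where(np.diff(m[v,240:400].astype(int))!=0)[0]+240.5])
E
python3 held.py red
```

```text
[645.8 237.1 159.6] [-1.799e+02 -1.000e-01  9.120e+01] [-4.7 -0.1 -0.9]
256 381 234 376
expected top edge [318.73186982 245.35579649]
expected top edge [318.79627654 271.65287193]
L/R [257.57706506 325.74312828] [380.19745384 325.59936999]
265 [(np.float64(137.5), np.float64(275.7)), (np.float64(253.5), np.float64(187.0))]
290 [(np.float64(138.5), np.float64(275.3)), (np.float64(157.5), np.float64(262.1))]
350 [(np.float64(137.5), np.float64(276.8)), (np.float64(157.5), np.float64(262.9))]
40 []
80 []
120 []
```

View pics/h_red.png

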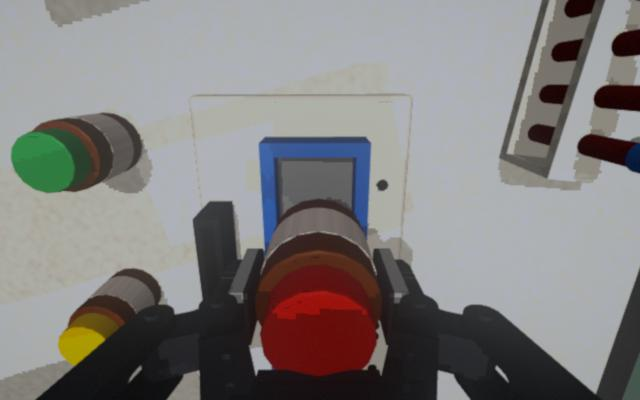

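Emit:
apply_moves(
  deltas=[
    [0,0,0,0,0,0,0.4],
    [0,0,0,0,0,0,0.4],
    [0,0,0,0,0,0,0.4],
  ],
)

```text
time: 50.18
tool_pos: [644.2, 232.3, 162.3]
tcp_rot: [-180.0, 0.0, 91.1]
ft_force: [0.6, 0.3, -0.8]
finger_gap: 49.1
grip_force: 42.3
```

```bash
python3 held.py red; python3 - <<'E'
from h import *
im=cv2.imread('pics/h_red.png')[:,:,::-1].copy(); C=cam('wrist')
h=cv2.cvtColor(im,cv2.COLOR_RGB2HSV); m=((abs(h[...,0].astype(int)-115)<15)&(h[...,1]>90)&(h[...,2]>30)).astype(np.uint8)
for v in (150,170,185): print(v,[(a,hit(C,a,v,50)[0].round(1)) for a in np.where(np.diff(m[v,240:400].astype(int))!=0)[0]+240.5])
E
```

```text
[644.4 232.4 162.5] [-180.     0.    91.1] [ 0.2 -0.5 -1.1]
256 381 235 376
expected top edge [315.37018669 254.17218647]
expected top edge [314.94049873 281.70563267]
L/R [253.98423424 335.13346908] [376.30587871 335.0694991 ]
265 [(np.float64(135.5), np.float64(275.3)), (np.float64(245.5), np.float64(191.3))]
290 [(np.float64(135.5), np.float64(275.6)), (np.float64(154.5), np.float64(262.3))]
350 [(np.float64(135.5), np.float64(276.4)), (np.float64(154.5), np.float64(263.1))]
40 []
80 []
120 []
150 [(np.float64(259.5), np.float64(603.9)), (np.float64(369.5), np.float64(680.9))]
170 [(np.float64(260.5), np.float64(604.1)), (np.float64(276.5), np.float64(615.5)), (np.float64(352.5), np.float64(669.7)), (np.float64(368.5), np.float64(681.2))]
185 [(np.float64(261.5), np.float64(604.5)), (np.float64(277.5), np.float64(616.0)), (np.float64(352.5), np.float64(670.3)), (np.float64(367.5), np.float64(681.2))]
```

```bash
python3 - <<'E'
from h import *
C=cam('wrist'); s=sense(); T=eul(s['tcp_rot'])
im=cv2.imread('pics/h_red.png')[:,:,::-1]
for n,x,z in (('foot',25,43.8),('shoulder',25,-16.2),('capfoot',20,-16.2),('captop front',20,-34)): print(n,[px(C,s['tool_pos']+T@[x+e,0,z])[1].round(1) for e in (-4,0,4)])
for v in range(190,300,4): print(v,im[v,316:321].mean(0).round().astype(int),end=' ')
m=cv2.inRange(cv2.cvtColor(im.copy(),cv2.COLOR_RGB2HSV),(0,200,90),(4,255,255)); w=[(v,np.ptp(np.where(m[v])[0]) if m[v].any() else 0) for v in range(260,376,8)]; print(w)
E
```

```text
foot [np.float64(198.3), np.float64(191.0), np.float64(183.6)]
shoulder [np.float64(251.8), np.float64(241.6), np.float64(231.2)]
capfoot [np.float64(264.2), np.float64(254.3), np.float64(244.2)]
captop front [np.float64(292.6), np.float64(281.4), np.float64(270.0)]
190 [97 97 97] 194 [97 97 96] 198 [85 80 79] 202 [54 40 40] 206 [58 43 41] 210 [117 109 105] 214 [117 108 104] 218 [117 108 104] 222 [117 108 104] 226 [117 107 103] 230 [116 107 102] 234 [55 36 32] 238 [55 35 31] 242 [54 34 29] 246 [54 34 28] 250 [81 46 33] 254 [91 49 30] 258 [85 43 25] 262 [86 42 24] 266 [91 23 23] 270 [93 22 22] 274 [93 20 19] 278 [94 19 17] 282 [95 18 17] 286 [95 17 16] 290 [101  17  14] 294 [160  25  19] 298 [155  18  12] [(260, 0), (268, np.int64(1)), (276, np.int64(46)), (284, np.int64(58)), (292, np.int64(69)), (300, np.int64(81)), (308, np.int64(94)), (316, np.int64(100)), (324, np.int64(109)), (332, np.int64(112)), (340, np.int64(111)), (348, np.int64(108)), (356, np.int64(102)), (364, np.int64(92)), (372, np.int64(30))]
```

```bash
python3 - <<'E'
from h import *
C=cam('wrist'); s=sense(); T=eul(s['tcp_rot'])
im=cv2.imread('pics/h_red.png')[:,:,::-1].astype(int)
for v in (203,207,212,218,224,236,244):
    r=im[v,240:400]; w=r[:,0]-r[:,2]; k=np.where(w>8)[0]+240; print(v,k.min(),k.max(),(k.min()+k.max())/2)
for x,z in ((25,44),(20,30),(15,0),(0,-34)): print(px(C,s['tool_pos']+T@[x,0,z]))
E
```

```text
203 299 337 318.0
207 292 345 318.5
212 286 399 342.5
218 281 399 340.0
224 278 399 338.5
236 274 399 336.5
244 240 399 319.5
[315.86098187 190.87326362]
[315.72566793 209.29986017]
[315.31906841 246.48763728]
[314.72175277 334.69972709]
```

Emit:
apply_moves(
  deltas=[
    [0.17,-0.07,0,0,0,0,0.4],
    [0,0,0.6,0,0,0,0.4],
    [0,0,0.6,0,0,0,0.4],
    [0,0,0.6,0,0,0,0.4],
    [0,0,0.4,0,0,0,0.4],
    [0,0,0.4,0,0,0,0.4],
    [0,0,0.3,0,0,0,0.4],
    [0,0,0,0,0,0,0.4],
  ],
)

```text
time: 51.22
tool_pos: [641.9, 238.0, 74.6]
tcp_rot: [-179.9, 0.0, 91.2]
ft_force: [0.6, 0.9, -1.1]
finger_gap: 49.1
grip_force: 42.3
```

Emit:
apply_moves(
  deltas=[
    [0,0,0.12,0,0,0,0.4],
    [0,0,0.05,0,0,0,0.4],
    [0,0,0,0,0,0,0.4],
  ],
)

```text
time: 51.6
tool_pos: [642.5, 238.2, 70.6]
tcp_rot: [180.0, -0.0, 91.2]
ft_force: [-0.3, 0.0, -1.9]
finger_gap: 48.5
grip_force: 42.3
```

Emit:
apply_moves(
  deltas=[
    [0,0,0,0,0,0,0.65],
    [0,0,0,0,0,0,0.8],
    [0,0,0,0,0,0,1],
    [0,0,0,0,0,0,1],
    [0,0,-0.6,0,0,0,1],
    [0,0,-0.9,0,0,0,1],
    [0,0,-0.9,0,0,0,1],
    [0,0,-0.9,0,0,0,1],
  ],
)

```text
time: 52.6
tool_pos: [642.8, 238.3, 172.0]
tcp_rot: [179.9, -0.0, 91.2]
ft_force: [0.3, -0.6, 1.1]
finger_gap: 85.7
grip_force: 0.0
```

Emit:
apply_moves(
  deltas=[
    [-0.65,-0.96,-0.2,0,0,0,1],
    [-0.65,-0.96,-0.2,0,0,0,1],
    [-0.65,-0.96,-0.2,0,0,0,1],
    [-0.65,-0.96,-0.2,0,0,0,1],
    [-0.65,-0.96,-0.2,0,0,0,1],
    [-0.65,-0.96,-0.2,0,0,0,1],
    [0,0,0,0,0,0,1],
    [0,0,0,0,0,0,1],
  ],
)

```text
time: 53.6
tool_pos: [472.8, 117.9, 206.6]
tcp_rot: [179.9, -0.0, 91.1]
ft_force: [0.6, -0.3, -0.3]
finger_gap: 85.5
grip_force: 0.0
```

```bash
python3 look.py w9
```

```text
[472.8 118.1 206.2] [179.9  -0.   91.2]
red (590, 24) 4087 [655.3 237.8  78. ] tool [116.  184.6 128.6]
yellow (314, 186) 1875 [471.2 120.1  78. ] tool [  2.   -1.8 128.2]
green (320, 0) 430 [473.1 248.2  78. ] tool [130.1   2.7 128.3]
green (622, 359) 2408 [758.  -40.6  78. ] tool [-164.5  281.7  128.6]
blue (506, 154) 17757 [614.9 148.   78. ] tool [ 26.9 142.4 128.5]
top yellow [296.9 228.2] 69 [466. 111.]
top green [363.5 168.3] 113 [625. -56.]
top green [242.1 224.7] 41 [472. 250.]
top blue [328.8 163. ] 417 [637.  34.]
top blue [371.9 237.4] 188 [447. -77.]
```

View pics/w9.png

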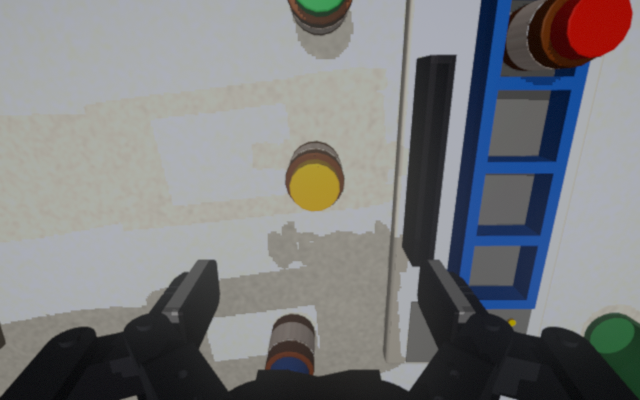

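Yellow cap at 314,186; red stands in pocket 1 (590,24).

Emit:
apply_moves(
  deltas=[
    [-0.11,-0.07,0.8,0,0,0,1],
    [0,0,0.9,0,0,0,1],
    [0,0,0.9,0,0,0,1],
    [0,0,0.9,0,0,0,1],
    [0,0,0.9,0,0,0,1],
    [0,0,0.7,0,0,0,1],
    [0,0,0.35,0,0,0,1],
    [0,0,0,0,0,0,0.4],
  ],
)

```text
time: 54.7
tool_pos: [469.6, 114.5, 41.2]
tcp_rot: [-179.9, 0.0, 91.2]
ft_force: [-1.0, 0.3, 0.0]
finger_gap: 70.2
grip_force: 0.0
```

Emit:
apply_moves(
  deltas=[
    [0,0,0,0,0,0,0.4],
    [0,0,0,0,0,0,0.4],
    [0,0,0,0,0,0,0.4],
    [0,0,0,0,0,0,0.4],
    [0,0,0,0,0,0,0.4],
  ],
)

```text
time: 55.32
tool_pos: [471.1, 114.5, 43.1]
tcp_rot: [179.9, -0.0, 91.2]
ft_force: [0.6, -0.5, 6.3]
finger_gap: 48.8
grip_force: 42.1
```

Emit:
apply_moves(
  deltas=[
    [0,0,-0.6,0,0,0,0.4],
    [0,0,-0.9,0,0,0,0.4],
    [0,0,-0.9,0,0,0,0.4],
    [0,0,-0.9,0,0,0,0.4],
    [0,0,-0.7,0,0,0,0.4],
    [0.26,0.97,0,0,0,0,0.4],
    [0.26,0.97,0,0,0,0,0.4],
    [0.26,0.97,0,0,0,0,0.4],
  ],
)

```text
time: 56.32
tool_pos: [557.5, 139.7, 162.9]
tcp_rot: [180.0, 0.0, 91.2]
ft_force: [0.1, -0.1, -2.1]
finger_gap: 49.0
grip_force: 42.2
```

Emit:
apply_moves(
  deltas=[
    [0.26,0.97,0,0,0,0,0.4],
    [0.26,0.97,0,0,0,0,0.4],
    [0.26,0.97,0,0,0,0,0.4],
    [0,0,0,0,0,0,0.4],
    [0,0,0,0,0,0,0.4],
    [0,0,0,0,0,0,0.4],
  ],
)

```text
time: 57.08
tool_pos: [642.9, 164.4, 162.2]
tcp_rot: [-180.0, 0.0, 91.2]
ft_force: [1.3, -0.3, -2.1]
finger_gap: 49.2
grip_force: 42.3
```

```bash
cat > held2.py <<'E'
import sys; from h import *
C=cam('wrist'); s=sense(); im=snapshot('wrist'); T=eul(s['tcp_rot']); I=im.astype(int)
print(s['tool_pos'].round(1),s['tcp_rot'].round(1))
P=lambda x,y,z: px(C,s['tool_pos']+T@[x,y,z])
col=I[:,314:323].mean(1); d=col[:,0]-col[:,2]
f=[v for v in range(170,240) if d[v]>9 and d[v+3]>9][0]
e=np.array([-8,-4,0,4,8]); vs=np.array([P(25+k,0,43.8)[1] for k in e]); x0=np.interp(-f,-vs,e)
ks=[]
for v in (f+4,f+7):
    w=I[v,270:370,0]-I[v,270:370,2]; k=np.where(w>9)[0]+270; ks.append((k.min()+k.max())/2)
y0=(np.mean(ks)-P(25,0,43.8)[0])/(P(25,1,43.8)[0]-P(25,0,43.8)[0])
print('foot',f,ks,'bottle tool x0,y0',x0.round(1),y0.round(1))
h=cv2.cvtColor(im,cv2.COLOR_RGB2HSV); m=((abs(h[...,0].astype(int)-115)<15)&(h[...,1]>90)&(h[...,2]>30)).astype(np.uint8)
L=lambda q:(T.T@(q-s['tool_pos'])).round(1)
for k in (300,320,340): print('col',k,[(a,L(hit(C,k,a,50))[0]) for a in np.where(np.diff(m[:f,k].astype(int))!=0)[0]+.5])
for v in range(f-70,f,15): print('row',v,[(a,L(hit(C,a,v,50))[1]) for a in np.where(np.diff(m[v,235:400].astype(int))!=0)[0]+235.5])
cv2.imwrite(f'pics/{sys.argv[1]}.png',im[:,:,::-1])
E
python3 held2.py h_yel
```

```text
[642.9 164.4 162.2] [-180.     0.    91.2]
foot 186 [np.float64(318.5), np.float64(317.5)] bottle tool x0,y0 2.7 1.1
col 300 [(np.float64(33.5), np.float64(108.0)), (np.float64(52.5), np.float64(96.9)), (np.float64(135.5), np.float64(43.7)), (np.float64(155.5), np.float64(29.7))]
col 320 [(np.float64(33.5), np.float64(108.0)), (np.float64(51.5), np.float64(97.5)), (np.float64(140.5), np.float64(40.3)), (np.float64(155.5), np.float64(29.7))]
col 340 [(np.float64(33.5), np.float64(108.0)), (np.float64(52.5), np.float64(96.9)), (np.float64(136.5), np.float64(43.0)), (np.float64(155.5), np.float64(29.7))]
row 116 [(np.float64(261.5), np.float64(-37.2)), (np.float64(277.5), np.float64(-26.3)), (np.float64(359.5), np.float64(29.3)), (np.float64(375.5), np.float64(40.2))]
row 131 [(np.float64(262.5), np.float64(-37.0)), (np.float64(278.5), np.float64(-26.0)), (np.float64(358.5), np.float64(29.0)), (np.float64(374.5), np.float64(40.0))]
row 146 [(np.float64(263.5), np.float64(-36.9)), (np.float64(373.5), np.float64(39.8))]
row 161 [(np.float64(263.5), np.float64(-37.4)), (np.float64(280.5), np.float64(-25.4)), (np.float64(356.5), np.float64(28.3)), (np.float64(373.5), np.float64(40.4))]
row 176 [(np.float64(264.5), np.float64(-37.2)), (np.float64(281.5), np.float64(-25.0)), (np.float64(356.5), np.float64(28.7)), (np.float64(372.5), np.float64(40.2))]
```

Emit:
apply_moves(
  deltas=[
    [-0.07,0.02,0,0,0,0,0.4],
    [0,0,0.6,0,0,0,0.4],
    [0,0,0.6,0,0,0,0.4],
    [0,0,0.6,0,0,0,0.4],
    [0,0,0.5,0,0,0,0.4],
    [0,0,0.4,0,0,0,0.4],
    [0,0,0.3,0,0,0,0.4],
    [0,0,0.05,0,0,0,0.4],
  ],
)

```text
time: 58.12
tool_pos: [643.9, 162.5, 69.7]
tcp_rot: [-179.9, 0.0, 91.2]
ft_force: [0.3, -0.7, -2.1]
finger_gap: 49.0
grip_force: 42.3
```

Emit:
apply_moves(
  deltas=[
    [0,0,0.04,0,0,0,0.4],
    [0,0,0,0,0,0,0.4],
    [0,0,0,0,0,0,0.4],
  ],
)

```text
time: 58.5
tool_pos: [644.6, 162.6, 69.8]
tcp_rot: [179.9, -0.0, 91.2]
ft_force: [0.4, 0.2, -2.0]
finger_gap: 49.1
grip_force: 42.3
```

Emit:
apply_moves(
  deltas=[
    [0,0,0,0,0,0,0.65],
    [0,0,0,0,0,0,0.8],
    [0,0,0,0,0,0,1],
    [0,0,0,0,0,0,1],
    [0,0,-0.6,0,0,0,1],
    [0,0,-0.9,0,0,0,1],
    [0,0,-0.9,0,0,0,1],
    [0,0,-0.9,0,0,0,1],
  ],
)

```text
time: 59.5
tool_pos: [644.6, 162.6, 170.8]
tcp_rot: [179.9, -0.0, 91.2]
ft_force: [1.2, -0.3, -0.1]
finger_gap: 85.4
grip_force: 0.0
```

Emit:
apply_moves(
  deltas=[
    [0.56,-0.94,-0.2,0,0,0,1],
    [0.56,-0.94,-0.2,0,0,0,1],
    [0.56,-0.94,-0.2,0,0,0,1],
    [0.56,-0.94,-0.2,0,0,0,1],
    [0.56,-0.94,-0.2,0,0,0,1],
    [0.56,-0.94,-0.2,0,0,0,1],
    [0,0,0,0,0,0,1],
    [0,0,0,0,0,0,1],
  ],
)

```text
time: 60.5
tool_pos: [473.7, 259.9, 205.3]
tcp_rot: [179.9, -0.0, 91.2]
ft_force: [-0.1, -0.5, -0.4]
finger_gap: 85.4
grip_force: 0.0
```

```bash
python3 look.py w10
```

```text
[473.8 259.7 204.9] [179.9  -0.   91.1]
red (537, 231) 3437 [651.7 228.6  78. ] tool [-34.7 177.1 127.1]
yellow (526, 308) 2031 [657.5 155.3  78. ] tool [-108.   181.4  127.1]
green (315, 186) 1830 [472.6 262.4  78. ] tool [  2.7  -1.3 126.9]
blue (504, 219) 4439 [623.2 238.4  78. ] tool [-24.3 148.8 127. ]
top red [249.3 158.7] 219 [646. 241.]
top yellow [275.9 157.4] 187 [650. 172.]
top green [363.5 168.4] 118 [624. -56.]
top green [238.5 224.7] 134 [472. 259.]
top blue [372.  237.4] 192 [447. -77.]
```

Emit:
apply_moves(
  deltas=[
    [-0.01,-0.06,0.8,0,0,0,1],
    [0,0,0.9,0,0,0,1],
    [0,0,0.9,0,0,0,1],
    [0,0,0.9,0,0,0,1],
    [0,0,0.9,0,0,0,1],
    [0,0,0.7,0,0,0,1],
    [0,0,0.3,0,0,0,1],
    [0,0,0,0,0,0,0.4],
  ],
)

```text
time: 61.6
tool_pos: [471.2, 259.1, 41.7]
tcp_rot: [-179.9, 0.0, 91.1]
ft_force: [0.5, 0.2, -0.5]
finger_gap: 70.1
grip_force: 0.0
```

Emit:
apply_moves(
  deltas=[
    [0,0,0,0,0,0,0.4],
    [0,0,0,0,0,0,0.4],
    [0,0,0,0,0,0,0.4],
    [0,0,0,0,0,0,0.4],
    [0,0,0,0,0,0,0.4],
  ],
)

```text
time: 62.22
tool_pos: [472.4, 260.0, 43.6]
tcp_rot: [179.9, -0.0, 91.2]
ft_force: [0.9, -0.4, 6.2]
finger_gap: 49.2
grip_force: 42.1
```

Emit:
apply_moves(
  deltas=[
    [0,0,-0.6,0,0,0,0.4],
    [0,0,-0.9,0,0,0,0.4],
    [0,0,-0.9,0,0,0,0.4],
    [0,0,-0.9,0,0,0,0.4],
    [0,0,-0.7,0,0,0,0.4],
    [-0.93,0.94,0,0,0,0,0.4],
    [-0.93,0.94,0,0,0,0,0.4],
    [-0.93,0.94,0,0,0,0,0.4],
  ],
)

```text
time: 63.22
tool_pos: [558.1, 176.9, 163.2]
tcp_rot: [180.0, -0.0, 91.2]
ft_force: [0.6, 0.1, -2.4]
finger_gap: 48.9
grip_force: 42.0
```

Emit:
apply_moves(
  deltas=[
    [-0.93,0.94,0,0,0,0,0.4],
    [-0.93,0.94,0,0,0,0,0.4],
    [-0.92,0.94,0,0,0,0,0.4],
    [0,0,0,0,0,0,0.4],
    [0,0,0,0,0,0,0.4],
    [0,0,0,0,0,0,0.4],
  ],
)

```text
time: 63.98
tool_pos: [643.1, 96.8, 162.4]
tcp_rot: [-180.0, -0.0, 91.2]
ft_force: [0.8, -0.2, -2.3]
finger_gap: 48.7
grip_force: 42.3
```

```bash
python3 held2.py h_gre
```

```text
[643.1  96.8 162.4] [-180.    -0.    91.2]
foot 191 [np.float64(317.5), np.float64(319.0)] bottle tool x0,y0 -0.0 1.2
col 300 [(np.float64(33.5), np.float64(108.1)), (np.float64(53.5), np.float64(96.3)), (np.float64(136.5), np.float64(43.0)), (np.float64(155.5), np.float64(29.7))]
col 320 [(np.float64(34.5), np.float64(107.5)), (np.float64(52.5), np.float64(96.9)), (np.float64(141.5), np.float64(39.5)), (np.float64(155.5), np.float64(29.7))]
col 340 [(np.float64(34.5), np.float64(107.5)), (np.float64(53.5), np.float64(96.3)), (np.float64(138.5), np.float64(41.6)), (np.float64(155.5), np.float64(29.7))]
row 121 [(np.float64(263.5), np.float64(-36.0)), (np.float64(279.5), np.float64(-25.1)), (np.float64(361.5), np.float64(30.8)), (np.float64(377.5), np.float64(41.8))]
row 136 [(np.float64(264.5), np.float64(-35.9)), (np.float64(280.5), np.float64(-24.8)), (np.float64(360.5), np.float64(30.5)), (np.float64(376.5), np.float64(41.6))]
row 151 [(np.float64(265.5), np.float64(-35.7)), (np.float64(375.5), np.float64(41.4))]
row 166 [(np.float64(266.5), np.float64(-35.5)), (np.float64(282.5), np.float64(-24.1)), (np.float64(358.5), np.float64(29.9)), (np.float64(374.5), np.float64(41.3))]
row 181 [(np.float64(267.5), np.float64(-35.3)), (np.float64(283.5), np.float64(-23.7)), (np.float64(357.5), np.float64(29.6)), (np.float64(374.5), np.float64(41.8))]
```

View pics/h_gre.png

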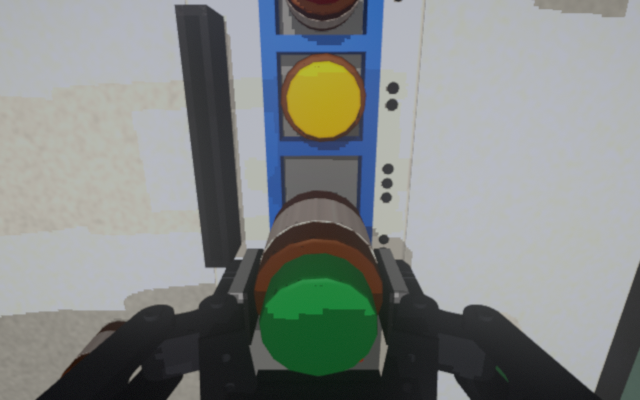

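Yellow is upright and central in pocket 2 (323,99); green is held just off pocket 3's centre.

Emit:
apply_moves(
  deltas=[
    [0.02,0.06,0,0,0,0,0.4],
    [0,0,0.6,0,0,0,0.4],
    [0,0,0.6,0,0,0,0.4],
    [0,0,0.6,0,0,0,0.4],
    [0,0,0.5,0,0,0,0.4],
    [0,0,0.4,0,0,0,0.4],
    [0,0,0.3,0,0,0,0.4],
    [0,0,0.07,0,0,0,0.4],
  ],
)

```text
time: 65.03
tool_pos: [645.3, 96.6, 69.4]
tcp_rot: [-180.0, 0.0, 91.2]
ft_force: [0.4, -0.1, -1.2]
finger_gap: 48.9
grip_force: 42.3
```

Emit:
apply_moves(
  deltas=[
    [0,0,0.02,0,0,0,0.4],
    [0,0,0,0,0,0,0.4],
    [0,0,0,0,0,0,0.4],
  ],
)

```text
time: 65.4
tool_pos: [646.0, 96.6, 70.1]
tcp_rot: [179.9, -0.0, 91.2]
ft_force: [0.0, 0.0, -1.2]
finger_gap: 48.8
grip_force: 42.3
```

Emit:
apply_moves(
  deltas=[
    [0,0,0,0,0,0,0.65],
    [0,0,0,0,0,0,0.8],
    [0,0,0,0,0,0,1],
    [0,0,0,0,0,0,1],
    [0,0,-0.6,0,0,0,1],
    [0,0,-0.9,0,0,0,1],
    [0,0,-0.9,0,0,0,1],
    [0,0,-0.9,0,0,0,1],
  ],
)

```text
time: 66.4
tool_pos: [646.0, 96.6, 171.1]
tcp_rot: [179.9, -0.0, 91.2]
ft_force: [0.8, 0.3, -0.5]
finger_gap: 85.2
grip_force: 0.0
```

Emit:
apply_moves(
  deltas=[
    [-0.82,-0.94,-0.2,0,0,0,1],
    [-0.82,-0.94,-0.2,0,0,0,1],
    [-0.82,-0.94,-0.2,0,0,0,1],
    [-0.82,-0.94,-0.2,0,0,0,1],
    [-0.82,-0.94,-0.2,0,0,0,1],
    [-0.82,-0.94,-0.2,0,0,0,1],
    [-0.82,-0.94,0,0,0,0,1],
    [0,0,0,0,0,0,1],
  ],
)

```text
time: 67.4
tool_pos: [450.9, -80.9, 206.1]
tcp_rot: [179.9, 0.1, 91.0]
ft_force: [-0.0, 0.7, -0.4]
finger_gap: 85.1
grip_force: 0.0
```

Emit:
apply_moves(
  deltas=[
    [0,0,0,0,0,0,1],
    [0,0,0,0,0,0,1],
  ],
)

```text
time: 67.65
tool_pos: [452.3, -79.1, 205.0]
tcp_rot: [180.0, -0.0, 91.2]
ft_force: [-0.3, -0.4, 0.7]
finger_gap: 85.5
grip_force: 0.0
```

```bash
python3 look.py w11
```

```text
[452.2 -79.  204.7] [180.   -0.   91.2]
yellow (285, 346) 8552 [ 427.2 -226.9   78. ] tool [-147.4  -28.2  126.7]
green (530, 160) 1298 [611.9 -52.6  78. ] tool [ 23.  160.2 126.7]
blue (578, 49) 4362 [628.2  24.8  78. ] tool [100.  178.1 126.8]
blue (508, 73) 471 [584.    8.7  78. ] tool [ 84.9 133.6 126.7]
blue (312, 188) 1882 [449.1 -78.1  78. ] tool [  1.   -3.1 126.7]
top red [249.2 158.7] 213 [646. 241.]
top yellow [275.9 157.4] 187 [650. 172.]
top green [302.9 157. ] 179 [652. 101.]
top green [362.8 168. ] 96 [625. -54.]
top blue [369.6 239.2] 82 [443. -71.]
```

Emit:
apply_moves(
  deltas=[
    [-0.06,-0.12,0.8,0,0,0,1],
    [0,0,0.9,0,0,0,1],
    [0,0,0.9,0,0,0,1],
    [0,0,0.9,0,0,0,1],
    [0,0,0.9,0,0,0,1],
    [0,0,0.7,0,0,0,1],
    [0,0,0.3,0,0,0,1],
    [0,0,0,0,0,0,0.4],
  ],
)

```text
time: 68.75
tool_pos: [447.9, -81.1, 42.1]
tcp_rot: [-179.9, -0.0, 91.2]
ft_force: [0.6, -0.6, 0.2]
finger_gap: 69.9
grip_force: 0.0
```

Emit:
apply_moves(
  deltas=[
    [0,0,0,0,0,0,0.4],
    [0,0,0,0,0,0,0.4],
    [0,0,0,0,0,0,0.4],
    [0,0,0,0,0,0,0.4],
    [0,0,0,0,0,0,0.4],
  ],
)

```text
time: 69.38
tool_pos: [449.3, -81.7, 43.7]
tcp_rot: [179.9, 0.0, 91.2]
ft_force: [0.1, 0.6, 6.7]
finger_gap: 49.2
grip_force: 42.0
```

Emit:
apply_moves(
  deltas=[
    [0,0,-0.6,0,0,0,0.4],
    [0,0,-0.9,0,0,0,0.4],
    [0,0,-0.9,0,0,0,0.4],
    [0,0,-0.9,0,0,0,0.4],
    [0,0,-0.7,0,0,0,0.4],
    [0.51,0.95,0,0,0,0,0.4],
    [0.51,0.95,0,0,0,0,0.4],
    [0.51,0.95,0,0,0,0,0.4],
  ],
)

```text
time: 70.38
tool_pos: [533.3, -33.3, 162.4]
tcp_rot: [-180.0, 0.0, 91.1]
ft_force: [-0.5, -0.0, -0.4]
finger_gap: 48.8
grip_force: 42.1
```

Emit:
apply_moves(
  deltas=[
    [0.51,0.95,0,0,0,0,0.4],
    [0.51,0.95,0,0,0,0,0.4],
    [0.5,0.95,0,0,0,0,0.4],
    [0.5,0.96,0,0,0,0,0.4],
    [0,0,0,0,0,0,0.4],
    [0,0,0,0,0,0,0.4],
    [0,0,0,0,0,0,0.4],
  ],
)

```text
time: 71.25
tool_pos: [645.1, 28.6, 162.4]
tcp_rot: [-180.0, 0.0, 91.1]
ft_force: [-0.5, 0.2, -1.2]
finger_gap: 49.4
grip_force: 42.2
```

```bash
python3 held2.py h_blu
```

```text
[645.1  28.6 162.4] [-180.     0.    91.1]
foot 190 [np.float64(318.0), np.float64(318.5)] bottle tool x0,y0 0.5 1.2
col 300 [(np.float64(33.5), np.float64(108.1)), (np.float64(53.5), np.float64(96.3)), (np.float64(136.5), np.float64(43.0)), (np.float64(155.5), np.float64(29.7))]
col 320 [(np.float64(33.5), np.float64(108.1)), (np.float64(53.5), np.float64(96.3)), (np.float64(141.5), np.float64(39.5)), (np.float64(155.5), np.float64(29.7))]
col 340 [(np.float64(33.5), np.float64(108.1)), (np.float64(53.5), np.float64(96.3)), (np.float64(138.5), np.float64(41.6)), (np.float64(155.5), np.float64(29.7))]
row 120 [(np.float64(263.5), np.float64(-36.0)), (np.float64(280.5), np.float64(-24.4)), (np.float64(359.5), np.float64(29.4)), (np.float64(376.5), np.float64(41.0))]
row 135 [(np.float64(264.5), np.float64(-35.8)), (np.float64(281.5), np.float64(-24.1)), (np.float64(357.5), np.float64(28.4)), (np.float64(375.5), np.float64(40.9))]
row 150 [(np.float64(264.5), np.float64(-36.3)), (np.float64(374.5), np.float64(40.7))]
row 165 [(np.float64(265.5), np.float64(-36.1)), (np.float64(282.5), np.float64(-24.1)), (np.float64(357.5), np.float64(29.2)), (np.float64(374.5), np.float64(41.2))]
row 180 [(np.float64(266.5), np.float64(-35.9)), (np.float64(282.5), np.float64(-24.4)), (np.float64(356.5), np.float64(28.8)), (np.float64(373.5), np.float64(41.1))]
```

Only ~1.3 mm across to correct (pocket at 2.6, bottle at 1.2).

Emit:
apply_moves(
  deltas=[
    [0.01,0.05,0,0,0,0,0.4],
    [0,0,0.6,0,0,0,0.4],
    [0,0,0.6,0,0,0,0.4],
    [0,0,0.6,0,0,0,0.4],
    [0,0,0.5,0,0,0,0.4],
    [0,0,0.4,0,0,0,0.4],
    [0,0,0.3,0,0,0,0.4],
    [0,0,0.07,0,0,0,0.4],
  ],
)

```text
time: 72.3
tool_pos: [647.0, 29.5, 69.7]
tcp_rot: [-180.0, -0.0, 91.2]
ft_force: [0.5, -0.4, -1.2]
finger_gap: 49.2
grip_force: 42.2
```

Emit:
apply_moves(
  deltas=[
    [0,0,0.02,0,0,0,0.4],
    [0,0,0,0,0,0,0.4],
    [0,0,0,0,0,0,0.4],
  ],
)

```text
time: 72.68
tool_pos: [647.6, 29.4, 70.4]
tcp_rot: [179.9, 0.0, 91.2]
ft_force: [-1.1, 0.5, -1.1]
finger_gap: 49.1
grip_force: 42.2
```

Emit:
apply_moves(
  deltas=[
    [0,0,0,0,0,0,0.65],
    [0,0,0,0,0,0,0.8],
    [0,0,0,0,0,0,1],
    [0,0,0,0,0,0,1],
    [0,0,-0.6,0,0,0,1],
    [0,0,-0.9,0,0,0,1],
    [0,0,-0.9,0,0,0,1],
    [0,0,-0.9,0,0,0,1],
  ],
)

```text
time: 73.68
tool_pos: [647.6, 29.4, 171.3]
tcp_rot: [179.9, 0.0, 91.2]
ft_force: [1.2, 0.8, 0.1]
finger_gap: 85.3
grip_force: 0.0
```

Emit:
apply_moves(
  deltas=[
    [0,0,-0.5,0,0,0,1],
    [-0.77,-0.1,-0.3,0,0,0,1],
    [-0.77,-0.1,0,0,0,0,0.5],
    [-0.77,-0.1,0,0,0,0,0],
    [0,0,0,0,0,0,0],
    [0,0,0,0,0,0,0],
    [0,0,0,0,0,0,0],
    [0,0,0,0,0,0,0],
  ],
)

```text
time: 74.68
tool_pos: [639.7, -39.4, 192.7]
tcp_rot: [-180.0, -0.0, 91.2]
ft_force: [0.8, 0.7, 0.4]
finger_gap: -0.0
grip_force: 0.0
```

```bash
python3 look.py w12; python3 - <<'E'
from h import *
C=cam('wrist'); s=sense(); T=eul(s['tcp_rot']); im=cv2.imread('pics/w12.png')[:,:,::-1].copy()
for ce,sx,m in blobs(im,'green',110,40,300):
    for z in (30,36,42): print(ce,sx,z,hit(C,*ce,z).round(1),(T.T@(hit(C,*ce,z)-s['tool_pos'])).round(1))
t=cv2.imread('pics/w12t.png'); cv2.imwrite('pics/w12b.png',np.vstack([im[:,:,::-1],cv2.resize(t[130:310,200:560],(640,200))]))
E
```

```text
[639.7 -39.5 192.7] [-180.    -0.    91.2]
yellow (86, 346) 6358 [ 444.1 -179.6   78. ] tool [-136.  -198.5  114.7]
green (332, 0) 461 [647.2  88.2  78. ] tool [127.4  10.2 114.8]
green (313, 204) 1179 [637.1 -46.5  78. ] tool [ -6.9  -2.7 114.7]
green (522, 211) 1827 [794.  -49.2  78. ] tool [-12.9 154.1 114.7]
blue (330, 71) 6740 [646.9  46.4  78. ] tool [ 85.7   9.1 114.7]
blue (333, 96) 3339 [649.7  31.   78. ] tool [ 70.2  11.5 114.7]
top red [249.3 158.7] 218 [646. 241.]
top yellow [275.9 157.4] 187 [650. 172.]
top green [302.8 157.1] 182 [652. 102.]
top green [363.5 169.4] 86 [622. -56.]
top blue [312.9 151.6] 44 [667.  76.]
top blue [340.2 162.1] 154 [640.   4.]
[333.    5.7] [307   0  52  16 560] 30 [649.4  93.9  30. ] [133.2  12.5 162.8]
[333.    5.7] [307   0  52  16 560] 36 [649.2  92.8  36. ] [132.1  12.2 156.8]
[333.    5.7] [307   0  52  16 560] 42 [648.9  91.7  42. ] [131.   12.  150.8]
[313.  203.8] [ 294  184   39   40 1179] 30 [636.9 -63.8  30. ] [-24.2  -3.3 162.8]
[313.  203.8] [ 294  184   39   40 1179] 36 [636.9 -61.7  36. ] [-22.1  -3.2 156.8]
[313.  203.8] [ 294  184   39   40 1179] 42 [637.  -59.6  42. ] [-20.   -3.2 150.8]
[506.7 210.5] [ 481  187   85   58 1827] 30 [810.6 -66.7  30. ] [-30.7 170.3 162.8]
[506.7 210.5] [ 481  187   85   58 1827] 36 [807.  -64.5  36. ] [-28.5 166.8 156.8]
[506.7 210.5] [ 481  187   85   58 1827] 42 [803.5 -62.3  42. ] [-26.2 163.3 150.8]
```

View pics/w12b.png

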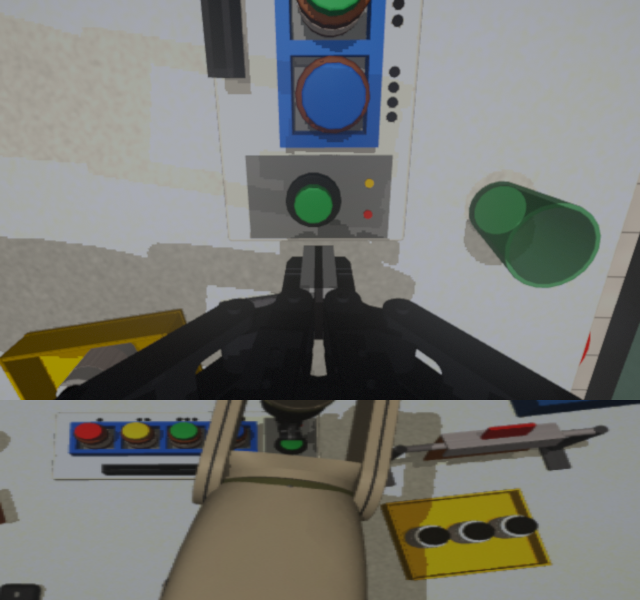

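All three empties stand in the tray, four bottles in their pockets, guard hanging; button at 313,204. Pressing.

Emit:
apply_moves(
  deltas=[
    [-0.73,-0.13,0,0,0,0,0],
    [0,0,0.9,0,0,0,0],
    [0,0,0.9,0,0,0,0],
    [0,0,0.9,0,0,0,0],
    [0,0,0.9,0,0,0,0],
    [0,0,0.7,0,0,0,0],
    [0,0,0,0,0,0,0],
    [0,0,0,0,0,0,0],
  ],
)

```text
time: 75.78
tool_pos: [636.9, -62.4, 64.9]
tcp_rot: [179.9, 0.0, 91.1]
ft_force: [-0.2, -1.1, 0.6]
finger_gap: 0.2
grip_force: 0.0
```

Emit:
apply_moves(
  deltas=[
    [0,0,0.1,0,0,0,0],
    [0,0,0.1,0,0,0,0],
    [0,0,0,0,0,0,0],
  ],
)

```text
time: 76.15
tool_pos: [636.1, -62.0, 57.7]
tcp_rot: [-180.0, -0.0, 91.2]
ft_force: [0.0, 0.2, -0.0]
finger_gap: -0.2
grip_force: 0.0
```

Emit:
apply_moves(
  deltas=[
    [0,0,0.1,0,0,0,0],
    [0,0,0.07,0,0,0,0],
    [0,0,0,0,0,0,0],
    [0,0,0,0,0,0,0],
  ],
)

```text
time: 76.65
tool_pos: [636.5, -62.0, 53.1]
tcp_rot: [180.0, 0.0, 91.2]
ft_force: [0.8, 0.4, 3.2]
finger_gap: -0.0
grip_force: 1.5
```

Emit:
apply_moves(
  deltas=[
    [0,0,0.1,0,0,0,0],
    [0,0,0.1,0,0,0,0],
    [0,0,0,0,0,0,0],
    [0,0,0,0,0,0,0],
  ],
)

```text
time: 77.15
tool_pos: [636.8, -62.1, 49.7]
tcp_rot: [179.9, 0.0, 91.2]
ft_force: [-10.1, 1.5, 24.8]
finger_gap: 0.3
grip_force: 12.5
```

Emit:
apply_moves(
  deltas=[
    [0,0,-0.3,0,0,0,0],
    [0,0,-0.9,0,0,0,0],
    [0,0,-0.9,0,0,0,0],
    [0,0,-0.9,0,0,0,0],
    [0,0,-0.9,0,0,0,0],
    [0,0,-0.9,0,0,0,0],
    [0,0,0,0,0,0,0],
    [0,0,0,0,0,0,0],
  ],
)

```text
time: 78.15
tool_pos: [635.5, -62.0, 189.2]
tcp_rot: [-179.9, -0.0, 91.2]
ft_force: [1.2, -0.6, -0.5]
finger_gap: -0.2
grip_force: 0.0
```

```bash
python3 - <<'E'
from h import *
im=snapshot('scene'); cv2.imwrite('pics/fin.png',cv2.resize(im[110:290,130:450],(800,450),interpolation=3)[:,:,::-1])
E
```

```text
(no output)
```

View pics/fin.png

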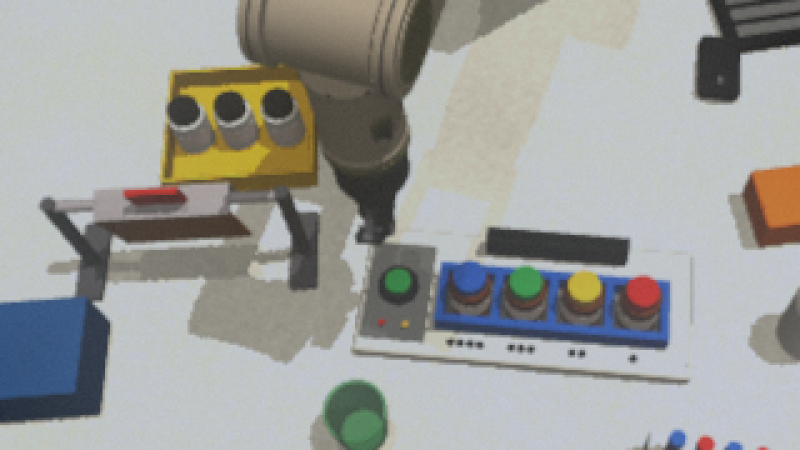

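The final view shows the guard hung on the bar, three empties in the tray, all four bottles upright in their pockets, and the button up with the arm clear. Handing in.

```bash
python3 -c "from bench import hand_in; print(hand_in())"
```

```text
the job is handed in; nothing more can be done
None
```

I handed the job in at about 78 s: the guard hangs on the parking rail, the three empties are in the tray, the red, yellow, green and blue bottles stand in pockets 1 to 4, and the start button was pressed home and let go. The hand-in gave no verdict.

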